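# Walk the tall instrument case into its taped place

### The arm

A 7-joint arm with a two-finger parallel gripper is mounted at the origin on the work surface. World frame = base frame: x ahead of the robot, y to its left, z up, the work surface at z = 0. Lengths are in mm, angles in rad, forces in N, time in s.
With the tool pointing down it reaches from about 425 to 1025 mm from the base axis. Payload 9.4 kg.
Tool frame: the origin (TCP) lies on the mounting face of the last link; the fingertips stand 186 mm ahead of it and the grasp point (between the pads) lies 167 mm ahead of it (r.pinch_z is the distance from the TCP to the grasp point, in mm); z points along the fingers, y is the direction in which the jaws open and shut (so a half turn about z gives the same grasp; the last joint's range is limited). The gripper opens to 93 mm and grips with 3 to 60 N. Pads are 15 mm wide; open, the fingers measure 128 mm over their backs; the gripper's body (75 mm by 188 mm) begins 65 mm behind the grasp point.
Start: joints at [1.103, 0.599, -0.003, 1.599, 0.002, 0.943, -0.08], TCP at [276.171, -670.339, 404.718] pointing down, gripper open.
Joint ranges: [-2.57, 2.57], [-0.35, 1.97], [-1.29, 1.29], [0.11, 2.56], [-1.05, 4.19], [0.11, 1.86], [-2.63, 2.63]. Speed limits (rad/s): [2.22, 2.22, 3.01, 3.01, 3.14, 3.14, 3.14].

### API

Orientations are given as a rotation vector (axis times angle).
In Python, from station import r, vision, order, search_frame gives the robot as it stands.
- The arm moves only by the shell command python3 -m creep 'ROWS' [FORCE]. ROWS is JSON, a list that holds one entry, the list of rows, each a list of 7 numbers: the shift along the tool's x, y, z each as a share of 150 mm, from -1 to 1, then the turn, a rotation vector about the tool's x, y, z each as a share of 360 degrees, from -1 to 1, then the closure, from 0 (fully open) to 1 (shut). A call has 1 to 12 rows; each row is the pose to reach, as a shift and turn from the pose commanded when the call began, along the tool's axes at that moment, turning the shorter way round; what a row does not reach only later rows make up. A row lasts 1/12 s, in which the tool goes at most 41.7 mm and 7.16 degrees, less where a joint would pass 70% of its speed; a pose out of reach is approached as far as the arm can. A call with a number of a shift or a turn outside -1 to 1 is refused whole. A call with a gripper value outside its range is refused whole. The fingers move at their own pace and stop on an object; FORCE is the grip in N (left out, the last holds). Time passes only in rows, so rows that repeat a pose let the fingers close. It gives the time, the measured TCP pose, the force and the opening at its end, in the units of the state.
- r.get_state(): the state, without advancing time (a new reading comes with each control period).
- vision.camera(name): name is "scene" or "top"; returns the picture (480x640x3 uint8, red, green, blue); there is no depth.
- vision.get_calibration(name): a dict with "fovy" (degrees; the focal length in pixels is half the picture's height over the tangent of half this angle, whatever the lens; pixels are square), "cx", "cy" (the principal point, pixels), "distortion" ([k1, k2, p1, p2, k3] as OpenCV has them; the pictures are not rectified), "xyz" and "orientation" of the camera in the world. Camera axes: x right, y down, z forward; pixel columns grow to the right and rows downward; lengths in mm; the calibration is good to about 2 mm. A picture is of the moment at which its call begins. get_calibration takes no time and is no camera call.
- order.sign_off(): hands the job in, once; it reports no verdict.
Trained networks look in the newest picture that a camera, given by its name, has taken for a name from the list of things; names that differ only in an ending like _2 or _b are one class to them, and where a whole thing is asked for, a point or a joint stands for the part that bears it (a point fixed in the world has none). Each returns a list of dicts, best first, with "confidence" (0 to 1); they miss things now and then, are a little off and sometimes report something else, mostly with a low value. They report only what shows in the picture. A call takes as long as a camera call. They do not tell look-alikes from the thing itself.
- search_frame(camera, thing): "xy" ([column, row] as shares, 0 to 1, of the picture: columns of its width, rows of its height, amid what is visible of it).
The state is a dict: "clock": time; "joint_pos": joint angles; "qvel": joint speeds; "tau": joint torques, N m; "tool_pos": TCP position; "eef_rot": TCP orientation; "contact_force": force on the tool from outside, world axes, zero at the start; "torque": the same for the moment, N m; "width": finger opening in mm.
Only numpy, scipy, OpenCV 4.12 (cv2) and the standard library are available. Lean on these libraries where they do the work, as an engineer would, in place of code of your own. Each camera call takes 0.05 s, during which the arm holds its last target.

### The job

Walk the tall black instrument case into the masking-tape rectangle on the bench: tip it (best by its top handle) towards its front panel onto the front bottom edge, and pivot it along on its two front corners, one corner staying put while the other swings forward. Make the first and the last step full ones, in which the free corner swings 4 cm or more (the last one into the rectangle, about a corner that already stands in its place), and never lift the case clear of the mat or let it fall over. Finish with it let go, standing flat and wholly inside the tape with its front panel still towards you, and leave the things around it where they are.

Things in the scene. Friction and masses are not known exactly. Their poses are not given: they have to be found in the camera images.
- case_center (a point): Centre (75 mm above the underside) of the tall black instrument case standing on the green mat: a closed box 66 mm deep (its x), 120 mm wide (its y), 150 mm high, about 0.65 kg (hidden, +-25 %), steel handle on top. x points from the front panel (aluminium, display and two knobs, facing the robot) to the back, y left seen from the robot, z up. It falls by itself only when tipped beyond about 0.4 rad.
- handle (a point): Centre of the case's handle bar: 16 mm thick along the case's x, 100 mm long along its y, 14 mm high, on two end posts 80 mm apart; 182 mm above the underside, 107 mm above case_center, with a 25 mm gap below the bar. Same axes as the case. Can be gripped from above across its 16 mm thickness.
- front_left (a point): Left corner of the case's front bottom edge (the long lower edge nearest the robot), on the underside: 33 mm to -x and 60 mm to +y of the middle of the underside.
- front_right (a point): Right corner of the front bottom edge, 120 mm from front_left along the case's -y.
- rear_left (a point): Left corner of the case's back bottom edge, 66 mm behind (case +x of) front_left.
- rear_right (a point): Right corner of the back bottom edge.
- place: Rectangle of pale masking tape stuck flat on the mat (no height to speak of): clear inside 96 mm (its x) x 150 mm (its y), tape 18 mm wide. Origin at its centre on the mat; x points away from the robot, y left. The case belongs inside with its axes along these.
- place_left (a point): Where the case's front_left corner stands when the case is centred in the rectangle (place x -33 mm, y +60 mm).
- place_right (a point): Same for front_right (place x -33 mm, y -60 mm).
- module_mid (a point): bystander: low black instrument module, 130 x 90 x 60 mm, left of the tape rectangle (its middle)
- roll_mid (a point): bystander: roll of masking tape lying flat, 96 mm across, 24 mm high, right of the tape rectangle (its middle)
- meter_mid (a point): bystander: grey hand-held meter lying on its back, 150 x 75 x 35 mm, to the right of where the case starts (its middle)
- driver_mid (a point): bystander: black-handled screwdriver lying beyond the tape rectangle, 200 mm long, about 30 mm thick (near its middle, on the mat)
- bottle_mid (a point): bystander: white bottle, 60 mm across, 150 mm high, to the left of where the case starts (its middle)
Not all that is in view belongs to the job. Leave any brown or yellow look-alike of the part that bears case_center alone.

How it is judged:
By the outcome, as a careful person would: the job done as asked, in the order asked, and still so for the second after the job is handed in, with the robot touching nothing.
It also fails if it takes over 48 s, if anything falls off the work surface, if the arm or the gripper's body presses on something with over 40 N, if the wrist force passes 120 N, or if a joint passes its speed limit or range.

## Working session

There is one attempt and no reset: what is moved stays moved. The work goes in short steps, Python scripts to look and compute and a shell command to move; the robot and the scene stay as the last step left them, time stands still between calls to the robot, and variables do not carry over. Pictures are saved under pics/ and viewed, and the job is handed in when it is done.

```bash
ls; mkdir -p pics; python3 - <<'E'
from station import r, vision
import cv2
s=r.get_state();print(s, r.pinch_z)
for n in ("scene","top"):
    im=vision.camera(n);cv2.imwrite(f"pics/a_{n}.png",im[:,:,::-1]);print(vision.get_calibration(n))
E
```

```text
pics
{'clock': 0.0, 'joint_pos': array([ 1.10333657,  0.60013423, -0.00255686,  1.60013628,  0.00180821,
        0.9429135 , -0.07979539]), 'qvel': array([ 0.00138377, -0.00106363, -0.0020008 ,  0.00047505,  0.00090063,
        0.00033136,  0.00028556]), 'tau': array([-3.22308078e-04, -7.65080309e+01,  1.49744656e+00, -2.52348286e+01,
       -5.24286611e-02,  1.71345309e-02,  1.12099121e-04]), 'tool_pos': array([ 276.08030408, -670.15323789,  403.85068441]), 'eef_rot': array([-3.08030099e+00, -6.09732286e-01,  7.04667794e-04]), 'contact_force': array([-0.07846681,  0.17212338,  0.27364442]), 'torque': array([ 0.05443815,  0.04168544, -0.00825323]), 'width': 92.85225823674422} 167.3
{'fovy': 44.944854525528726, 'cx': 308.60508530221097, 'cy': 234.0052092692261, 'distortion': array([-0.05693008,  0.        ,  0.        ,  0.        ,  0.        ]), 'xyz': array([1320.38010817,  109.60318284,  796.71183957]), 'orientation': array([-1.62451073, -1.82663904,  0.85421877])}
{'fovy': 57.022327092009135, 'cx': 321.8568747779831, 'cy': 240.15862027794267, 'distortion': array([-0.07087978,  0.        ,  0.        ,  0.        ,  0.        ]), 'xyz': array([434.40006281,  29.92699685, 985.43555209]), 'orientation': array([-2.12702778,  2.16456554, -0.2003747 ])}
```

View pics/a_scene.png

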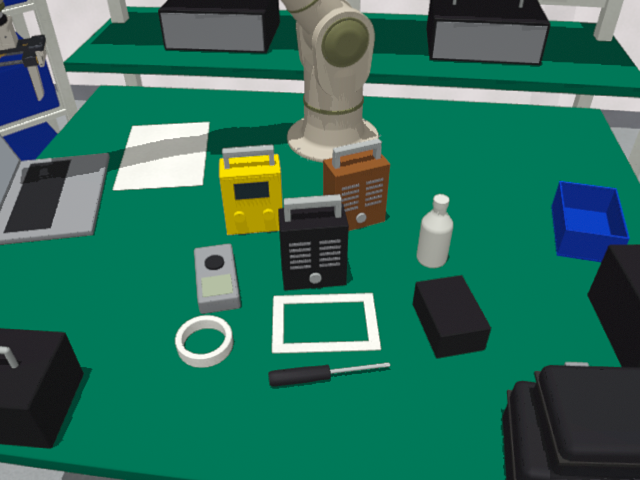

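View pics/a_top.png

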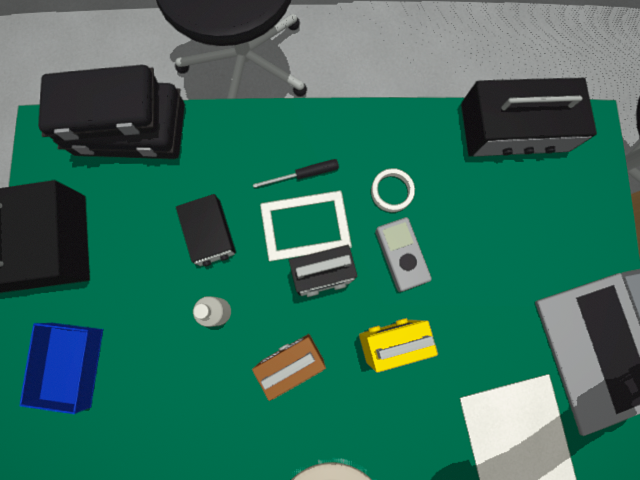

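The scene view shows the black case at about (313,245) and the tape rectangle at (326,323). The top view shows the case at (323,270) and the tape at (306,226). The brown and yellow look-alikes stand nearer the robot.

```bash
cat > h.py <<'E'
import numpy as np, cv2
from scipy.spatial.transform import Rotation as R
from scipy.optimize import least_squares
from station import r, vision, order, search_frame
CAL={n:vision.get_calibration(n) for n in("scene","top")}
def K(c):
    f=240/np.tan(np.radians(c["fovy"])/2); return np.array([[f,0,c["cx"]],[0,f,c["cy"]],[0,0,1]])
def proj(n,P):
    c=CAL[n]; Rw=R.from_rotvec(c["orientation"]).as_matrix().T
    return cv2.projectPoints(np.atleast_2d(P).astype(float),cv2.Rodrigues(Rw)[0],-Rw@c["xyz"],K(c),c["distortion"])[0][:,0]
def ray(n,uv):
    c=CAL[n]; p=cv2.undistortPoints(np.array([[uv]],float),K(c),c["distortion"])[0,0]
    return c["xyz"],R.from_rotvec(c["orientation"]).apply([p[0],p[1],1])
def onz(n,uv,z=0):
    o,d=ray(n,uv); return o+d*(z-o[2])/d[2]
def tri(a,b):
    (o1,d1),(o2,d2)=ray("scene",a),ray("top",b)
    A=np.c_[d1,-d2]; t=np.linalg.lstsq(A,o2-o1,rcond=None)[0]
    p,q=o1+t[0]*d1,o2+t[1]*d2; return (p+q)/2,np.linalg.norm(p-q)
def find(n,t):
    return [(np.array(x["xy"])*[640,480],round(x["confidence"],2)) for x in search_frame(n,t)][:3]
def Rz(a): return R.from_euler('z',a)
E
python3 - <<'E'
from h import *
for n in("scene","top"): vision.camera(n)
for t in ["case_center","handle","front_left","front_right","rear_left","rear_right","place","place_left","place_right","module_mid","roll_mid","meter_mid","driver_mid","bottle_mid"]:
    a=find("scene",t);b=find("top",t)
    print(t,[(x.round(1).tolist(),c) for x,c in a],[(x.round(1).tolist(),c) for x,c in b])
    if a and b:
        p,e=tri(a[0][0],b[0][0]);print("   ",p.round(1),round(e,1),onz("scene",a[0][0]).round(),onz("top",b[0][0]).round())
for n in("scene","top"):
    im=vision.camera(n)
    c=(slice(130,370),slice(160,480)) if n=="scene" else (slice(160,340),slice(190,430))
    x=im[c]; x=cv2.resize(x,None,fx=2.5 if n=="scene" else 3.3,fy=2.5 if n=="scene" else 3.3,interpolation=cv2.INTER_CUBIC); cv2.imwrite(f"pics/b_{n}.png",x[:,:,::-1])
E
```

```text
case_center [([357.4, 180.1], 0.98), ([249.2, 189.9], 0.82), ([311.6, 242.7], 0.6)] [([288.3, 366.5], 0.89), ([398.2, 345.8], 0.77), ([322.2, 269.7], 0.61)]
    [332.4  79.4 100.5] 1.0 [190.  76.   0.] [321.  84.   0.]
handle [([249.9, 187.5], 0.88), ([314.3, 242.5], 0.63), ([360.4, 181.3], 0.63)] [([399.6, 347.3], 0.9), ([287.1, 366.6], 0.79), ([321.4, 268.8], 0.56)]
    [ 363.2 -142.2   87.1] 1.5 [ 246. -172.    0.] [ 356. -160.    0.]
front_left [([359.3, 182.0], 0.86), ([248.9, 188.1], 0.73), ([454.8, 314.6], 0.52)] [([322.7, 273.0], 0.95), ([287.9, 365.9], 0.78), ([398.7, 342.6], 0.73)]
    [503.1  49.9 217.7] 77.2 [197.  81.   0.] [523.   6.   0.]
front_right [([359.5, 182.3], 0.82), ([249.5, 190.1], 0.67), ([316.0, 241.5], 0.64)] [([291.7, 366.3], 0.89), ([321.2, 271.0], 0.83), ([398.9, 343.6], 0.78)]
    [331.6  78.5  94. ] 11.8 [198.  81.   0.] [321.  77.   0.]
rear_left [([249.5, 188.4], 0.93), ([362.0, 179.5], 0.81), ([311.2, 240.1], 0.61)] [([290.8, 366.7], 0.88), ([323.1, 270.5], 0.8), ([395.9, 343.2], 0.69)]
    [369.2 -29.8 123.1] 216.1 [ 249. -173.    0.] [320.  79.  
[... 463 characters left out ...]
 0.]
place_right [] [([302.6, 203.8], 0.86)]
module_mid [([452.7, 314.9], 0.63)] [([205.6, 230.0], 0.84)]
    [619.5 265.   28.2] 3.9 [593. 273.   0.] [625. 270.   0.]
roll_mid [([209.2, 355.2], 0.72)] [([399.8, 176.0], 0.97)]
    [ 739.5 -158.7   12.4] 34.0 [ 732. -145.    0.] [ 746. -179.    0.]
meter_mid [([214.4, 277.2], 0.91)] [([400.6, 251.7], 0.77)]
    [ 565.9 -170.9   20.5] 7.2 [ 546. -182.    0.] [ 568. -171.    0.]
driver_mid [([309.2, 374.3], 0.74)] [([316.9, 171.0], 0.96)]
    [757.1  22.6   8.2] 15.5 [751.  30.   0.] [761.  15.   0.]
bottle_mid [([434.7, 233.9], 0.71)] [([209.5, 313.1], 0.59), ([310.2, 172.3], 0.34)]
    [438.3 241.2  59.2] 4.6 [368. 249.   0.] [438. 257.   0.]
```

View pics/b_scene.png

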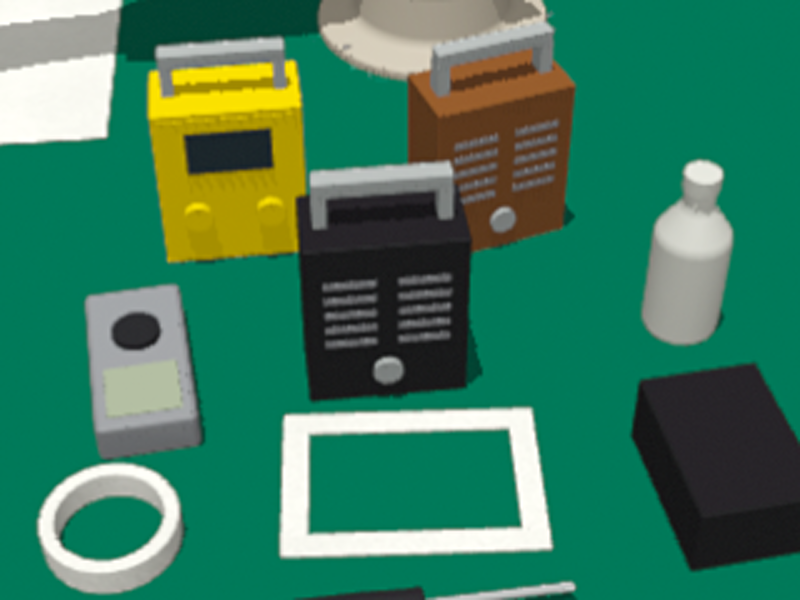

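View pics/b_top.png

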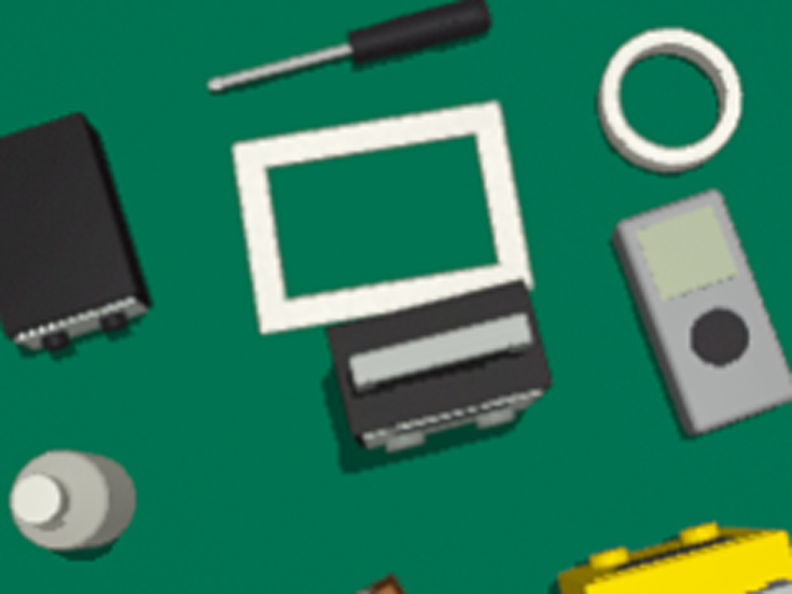

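```bash
cat > fit.py <<'E'
from h import *
def tape(n,im):
    m=(im.min(2)>190).astype(np.uint8)
    cs,_=cv2.findContours(m,cv2.RETR_EXTERNAL,cv2.CHAIN_APPROX_NONE)
    best=None
    for c in cs:
        u,v=c[:,0].mean(0)
        p=onz(n,(u,v))
        if abs(p[0]-640)<60 and abs(p[1]-35)<60 and len(c)>100: best=c
    return best
if __name__=="__main__":
    T={}
    for n in("scene","top"):
        im=vision.camera(n); c=tape(n,im)
        P=np.array([onz(n,q) for q in c[:,0]])[:,:2]
        rect=cv2.minAreaRect(P.astype(np.float32)); print(n,"tape",rect, cv2.minAreaRect(cv2.convexHull(P.astype(np.float32))))
    sc=lambda x,y:((x+.5)/2.5-.5+160,(y+.5)/2.5-.5+130); tp=lambda x,y:((x+.5)/3.3-.5+190,(y+.5)/3.3-.5+160)
    B=[("scene",(33,-60,0),sc(310,399)),("scene",(33,60,0),sc(467,386)),("scene",(33,-60,150),sc(300,250)),("scene",(33,60,150),sc(468,242)),("scene",(-33,-60,150),sc(300,198)),
       ("top",(33,60,150),tp(328,328)),("top",(33,-60,150),tp(521,282)),("top",(-33,-60,150),tp(551,383)),("top",(-33,60,150),tp(360,435))]
    def res(q,out=False):
        e=[]
        for n,b,uv in B: e.append(proj(n,Rz(q[2]).apply(b)+[q[0],q[1],q[3]])[0]-uv)
        return np.array(e) if out else np.ravel(e)
    s=least_squares(res,[530,0,0.2,0]);print("case",s.x.round(3));print(res(s.x,1).round(1))
E
python3 fit.py
```

```text
scene tape ((633.299072265625, 42.423011779785156), (133.00405883789062, 185.99057006835938), 8.529747009277344) ((633.299072265625, 42.423011779785156), (133.00405883789062, 185.99057006835938), 8.529747009277344)
top tape ((633.026611328125, 43.743011474609375), (132.0040740966797, 186.41848754882812), 8.630982398986816) ((633.026611328125, 43.743011474609375), (132.0040740966797, 186.41848754882812), 8.630982398986816)
case [ 5.19258e+02  8.71400e+00  2.28000e-01 -2.06000e+00]
[[-0.   1.5]
 [-0.4  1.4]
 [ 0.4  0.9]
 [ 1.7 -1.2]
 [-2.  -1.5]
 [-0.8 -0.2]
 [ 1.6 -1.3]
 [ 1.3  1.4]
 [-2.3  1.1]]
```

```bash
cat > ov.py <<'E'
from h import *
def box(x0,x1,y0,y1,z0,z1): 
    return np.array([(a,b,c) for a in(x0,x1) for b in(y0,y1) for c in(z0,z1)],float)
E_=[(0,1),(2,3),(4,5),(6,7),(0,2),(1,3),(4,6),(5,7),(0,4),(1,5),(2,6),(3,7)]
def draw(q,tag,z=0,names=("scene","top")):
    for n in names:
        im=vision.camera(n).copy(); c=proj(n,[q[0],q[1],90])[0]
        x0,y0=int(c[0]-100),int(c[1]-75); S=4
        x=cv2.resize(im[y0:y0+150,x0:x0+200],None,fx=S,fy=S,interpolation=cv2.INTER_CUBIC)
        for b,col in((box(-33,33,-60,60,0,150),(255,0,0)),(box(-8,8,-50,50,175,189),(0,255,255))):
            p=proj(n,Rz(q[2]).apply(b)+[q[0],q[1],z]); p=(p-[x0,y0]+.5)*S-.5
            for i,j in E_: cv2.line(x,tuple(int(v) for v in p[i].round()),tuple(int(v) for v in p[j].round()),col,1)
        cv2.imwrite(f"pics/{tag}_{n}.png",x[:,:,::-1])
if __name__=="__main__":
    import sys; a=[float(v) for v in sys.argv[2:5]]; draw(a,sys.argv[1])
E
python3 ov.py c 519.3 8.7 .228
```

```text
(no output)
```

View pics/c_scene.png

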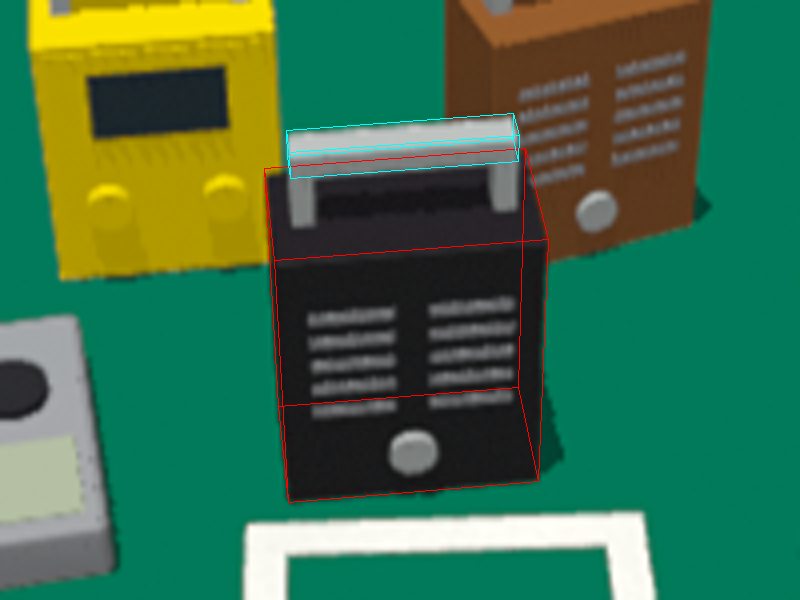

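View pics/c_top.png

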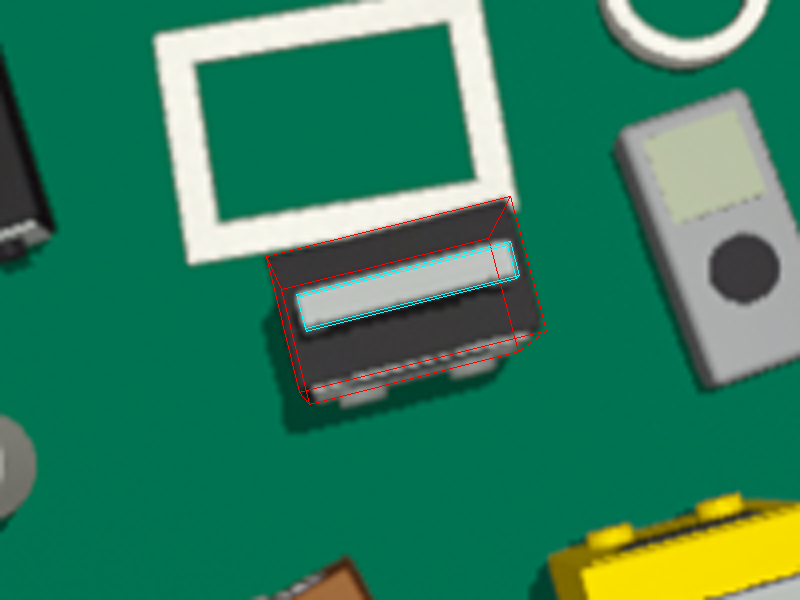

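```bash
cat > plan.py <<'E'
from h import *
import json,sys
PZ=167.3
def load():
    d=json.load(open("cmd.json")); return np.array(d["p"]),R.from_rotvec(d["r"])
def save(p,q): json.dump({"p":list(map(float,p)),"r":q.as_rotvec().tolist()},open("cmd.json","w"))
def apply_row(row):  # commanded after a call whose last row is row
    p,q=load(); save(p+q.apply(np.array(row[:3])*150), q*R.from_rotvec(np.array(row[3:6])*2*np.pi))
def row(p1,q1,base=None):
    p,q=base or load(); s=q.inv().apply(p1-p)/150; t=(q.inv()*q1).as_rotvec()/(2*np.pi)
    return [round(float(v),4) for v in np.r_[s,t]]
# case pose: rotation C (case->world), origin o at middle of underside. tool rel: tool x=case y, tool y=case x, z down
TOOL=R.from_matrix(np.array([[0,1,0],[1,0,0],[0,0,-1]],float))
HC=np.array([0,0,182.])
def tool_for(C,o,dy=0,dz=0):
    q=C*TOOL; g=o+C.apply(HC+[0,dy,dz]); return g-q.apply([0,0,PZ]),q
def show(rows,g):
    print("[["+",".join("["+",".join(f"{v:g}" for v in x)+f",{g}]" for x in rows)+"]]")
E
python3 - <<'E'
from plan import *
# yaw plan
from scipy.optimize import minimize
u=lambda a:np.array([-np.sin(a),np.cos(a)])
M=lambda c,a:np.array(c)-33*np.array([np.cos(a),np.sin(a)])
m0=M((519.3,8.7),.228); m1=M((633.2,43.1),.15); print(m1-m0)
for first,n in(("L",4),("L",5),("R",4),("R",5),("L",6)):   # pivot first
    def end(t):
        th=[.228,*t,.15]; m=m0.copy(); s=-1 if first=="L" else 1
        for i in range(n): m=m+s*60*(u(th[i+1])-u(th[i])); s=-s
        return m-m1
    sg=1 if first=="L" else -1
    x0=[.317+sg*.25*(-1)**i for i in range(n-1)]
    f=lambda t:np.sum(np.diff([.228,*t,.15])**2)
    s=minimize(f,x0,constraints={"type":"eq","fun":end});print(first,n,s.success,s.x.round(3),np.diff([.228,*s.x,.15]).round(3))
p=np.array([276.171,-670.339,404.718]); q=R.from_rotvec(r.get_state()["eef_rot"])
c=q.as_matrix();print(c.round(4))
E
```

```text
[113.41652771  36.92752292]
L 4 True [ 0.594 -0.037  0.565] [ 0.366 -0.631  0.603 -0.415]
L 5 True [ 0.646  0.155  0.509 -0.049] [ 0.418 -0.49   0.354 -0.558  0.199]
R 4 True [-0.015  0.781 -0.039] [-0.243  0.796 -0.82   0.189]
R 5 True [0.006 0.53  0.16  0.603] [-0.222  0.524 -0.37   0.443 -0.453]
L 6 True [0.514 0.141 0.465 0.119 0.469] [ 0.286 -0.373  0.324 -0.346  0.35  -0.319]
[[ 0.9246  0.381  -0.    ]
 [ 0.381  -0.9246 -0.    ]
 [-0.      0.     -1.    ]]
```

```bash
python3 - <<'E'
from plan import *
a=.3909
q=R.from_matrix(np.array([[np.cos(a),np.sin(a),0],[np.sin(a),-np.cos(a),0],[0,0,-1]]))
save([276.171,-670.339,404.718],q)
C=Rz(.228); p1,q1=tool_for(C,np.array([519.3,8.7,0])); up=p1+[0,0,90]; print(p1,(C*TOOL).as_matrix().round(3))
p,q=load(); s=q.inv().apply(up-p)/150; print(s, (q.inv()*q1).as_rotvec()/2/np.pi)
E
```

```text
[519.3   8.7 349.3] [[-0.226  0.974  0.   ]
 [ 0.974  0.226  0.   ]
 [ 0.     0.    -1.   ]]
[ 3.22344556 -3.56786364 -0.23054667] [ 1.31873814e-17  1.65976626e-17 -2.24073660e-01]
```

```bash
python3 -m creep '[[[0.9,-1,-0.1,0,0,-0.224,0],[0.9,-1,-0.1,0,0,-0.224,0],[0.9,-1,-0.1,0,0,-0.224,0],[0.9,-1,-0.1,0,0,-0.224,0],[0.9,-1,-0.1,0,0,-0.224,0],[0.9,-1,-0.1,0,0,-0.224,0],[0.9,-1,-0.1,0,0,-0.224,0],[0.9,-1,-0.1,0,0,-0.224,0],[0.9,-1,-0.1,0,0,-0.224,0],[0.9,-1,-0.1,0,0,-0.224,0],[0.9,-1,-0.1,0,0,-0.224,0],[0.9,-1,-0.1,0,0,-0.224,0]]]' 40
python3 - <<'E'
from plan import *
apply_row([.9,-1,-.1,0,0,-.224]); print(load()[0],load()[1].as_rotvec())
C=Rz(.228); p1,q1=tool_for(C,np.array([519.3,8.7,90])); print(row(p1,q1), r.get_state()["tool_pos"], r.get_state()["joint_pos"])
E
```

```text
clock: 2.9
tool_pos: [343.7, -480.4, 419.8]
eef_rot: [1.946, 2.466, -0.0]
contact_force: [0.0, 0.9, -0.1]
width: 92.5
[ 343.83437775 -480.21623095  419.718     ] [-1.95489516e+00 -2.45926601e+00  1.24472259e-16]
[2.9116, 1.8749, -0.1305, -0.0, -0.0, -0.0001] [ 343.68824973 -480.36011749  419.78131835] [ 1.13872952  0.44742984 -0.40374495  1.88123895  0.22684488  0.85744363
  0.85576804]
```

```bash
for i in 1; do python3 -m creep '[[[0.97,0.625,-0.0435,0,0,0,0],[0.97,0.625,-0.0435,0,0,0,0],[0.97,0.625,-0.0435,0,0,0,0],[0.97,0.625,-0.0435,0,0,0,0],[0.97,0.625,-0.0435,0,0,0,0],[0.97,0.625,-0.0435,0,0,0,0]]]'; done
python3 -m creep '[[[0.97,0.625,-0.0435,0,0,0,0],[0.97,0.625,-0.0435,0,0,0,0],[0.97,0.625,-0.0435,0,0,0,0],[0.97,0.625,-0.0435,0,0,0,0],[0.97,0.625,-0.0435,0,0,0,0],[0.97,0.625,-0.0435,0,0,0,0]]]'
python3 -m creep '[[[0.97,0.625,-0.0435,0,0,0,0],[0.97,0.625,-0.0435,0,0,0,0],[0.97,0.625,-0.0435,0,0,0,0],[0.97,0.625,-0.0435,0,0,0,0],[0.97,0.625,-0.0435,0,0,0,0],[0.97,0.625,-0.0435,0,0,0,0],[0.97,0.625,-0.0435,0,0,0,0],[0.97,0.625,-0.0435,0,0,0,0]]]'
python3 - <<'E'
from plan import *
for i in range(3): apply_row([.97,.625,-.0435,0,0,0])
p,q=load();print(p,q.as_rotvec())
s=r.get_state();print(s["tool_pos"],s["eef_rot"],s["joint_pos"])
C=Rz(.228); p1,q1=tool_for(C,np.array([519.3,8.7,0])); print(row(p1,q1))
E
```

```text
clock: 3.4
tool_pos: [403.6, -314.6, 426.9]
eef_rot: [1.948, 2.464, 0.001]
contact_force: [-0.1, -0.9, 0.9]
width: 92.9
clock: 3.9
tool_pos: [461.9, -153.2, 433.0]
eef_rot: [1.95, 2.462, 0.001]
contact_force: [-0.7, -0.6, -0.6]
width: 93.1
clock: 4.57
tool_pos: [519.2, 5.5, 438.8]
eef_rot: [-1.959, -2.455, 0.003]
contact_force: [0.1, 0.4, 0.6]
width: 92.9
[519.36995593   8.4769993  439.293     ] [ 1.95489516e+00  2.45926601e+00 -1.24472259e-16]
[519.18712358   5.45491696 438.7894998 ] [-1.95940805 -2.45547151  0.00295083] [ 0.28064586  0.35293883 -0.52814184  2.00395598  0.23642203  0.84520653
 -0.15527143]
[0.0016, -0.0001, 0.6, 0.0, 0.0, -0.0001]
```

```bash
python3 -m creep '[[[0.0015,0,0.2,0,0,0,0],[0.0015,0,0.4,0,0,0,0],[0.0015,0,0.5,0,0,0,0],[0.0015,0,0.5,0,0,0,0]]]'
python3 - <<'E'
from plan import *
apply_row([.0015,0,.5,0,0,0])
p,q=load();print(p,q.as_rotvec())
s=r.get_state();print(s["tool_pos"],s["eef_rot"],s["qvel"].round(3), s["contact_force"])
C=q*TOOL.inv();print(C.as_rotvec(),(R.from_rotvec(s["eef_rot"])*TOOL.inv()).as_rotvec())
im=vision.camera("top");cv2.imwrite("pics/d_top.png",cv2.resize(im[160:340,200:440],None,fx=3,fy=3,interpolation=cv2.INTER_CUBIC)[:,:,::-1])
E
```

```text
clock: 4.9
tool_pos: [518.2, 5.8, 361.4]
eef_rot: [-1.957, -2.453, 0.007]
contact_force: [-0.0, -0.0, 0.0]
width: 93.0
[519.31920069   8.6961999  364.293     ] [-1.95489516e+00 -2.45926601e+00  1.24472259e-16]
[518.22834133   5.82054625 361.3705036 ] [-1.95675043 -2.45319695  0.00694387] [ 0.007 -0.046 -0.028 -0.052 -0.041  0.068  0.034] [-0.03743408 -0.00256836  0.00309483]
[1.71760969e-16 2.84067487e-16 2.27537182e-01] [-0.00059609  0.00567585  0.22420396]
```

View pics/d_top.png

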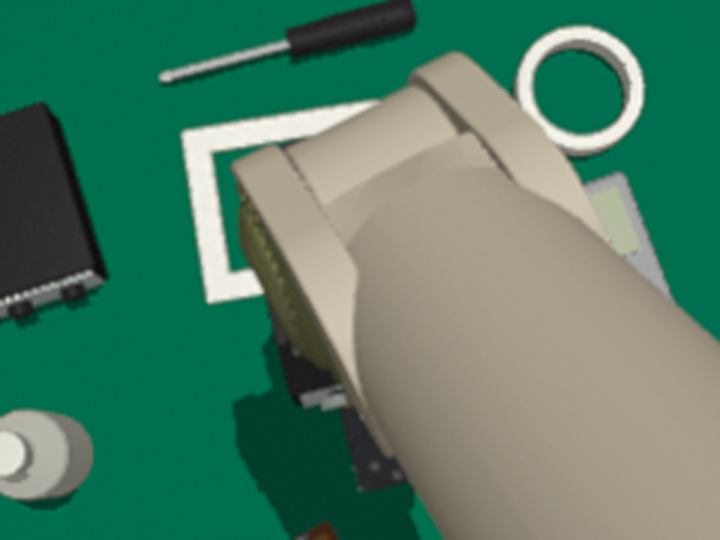

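```bash
python3 -m creep '[[[0,0,0,0,0,0,0],[0,0,0,0,0,0,0]]]'
python3 - <<'E'
from plan import *
p,q=load()
s=r.get_state();print(s["tool_pos"]-p,(q.inv()*R.from_rotvec(s["eef_rot"])).as_rotvec(),s["qvel"].round(3))
E
```

```text
clock: 5.12
tool_pos: [519.7, 7.8, 365.4]
eef_rot: [1.956, 2.457, 0.001]
contact_force: [-0.1, -0.1, 0.9]
width: 93.1
[ 0.36380379 -0.85001115  1.14742709] [-0.00153403 -0.00059733  0.00158126] [-0.007 -0.004 -0.004  0.001  0.001 -0.005 -0.005]
```

```bash
python3 -m creep '[[[0,0,0.05,0,0,0,0],[0,0,0.1,0,0,0,0],[0,0,0.1,0,0,0,0],[0,0,0.1,0,0,0,0.5],[0,0,0.1,0,0,0,1],[0,0,0.1,0,0,0,1],[0,0,0.1,0,0,0,1],[0,0,0.1,0,0,0,1],[0,0,0.1,0,0,0,1]]]' 50
python3 - <<'E'
from plan import *
apply_row([0,0,.1,0,0,0]);p,q=load()
s=r.get_state();print(s["tool_pos"]-p,(q.inv()*R.from_rotvec(s["eef_rot"])).as_rotvec(),s["contact_force"],s["width"],s["torque"])
import ov; ov.draw((519.3,8.7,.228),"e",names=("scene",))
E
```

```text
clock: 5.87
tool_pos: [519.4, 8.7, 349.4]
eef_rot: [1.955, 2.459, 0.0]
contact_force: [-0.2, -0.2, 0.7]
width: 57.8
[ 0.07310116 -0.02708909  0.08633849] [-1.48132832e-04 -7.21632443e-05  5.43210815e-05] [-0.21463947 -0.21527494  0.68276711] 57.77975436656979 [-0.05530924 -0.12305421  0.03032263]
```

View pics/e_scene.png

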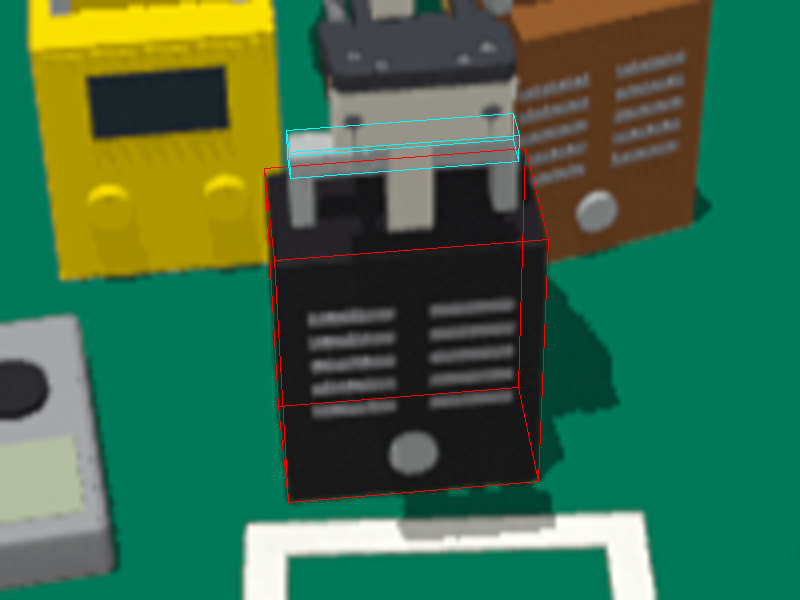

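The image shows the finger centred on the handle bar at (412,150), still closing. The overlay still fits the case.

```bash
python3 -m creep '[[[0,0,0,0,0,0,1],[0,0,0,0,0,0,1],[0,0,0,0,0,0,1],[0,0,0,0,0,0,1],[0,0,0,0,0,0,1],[0,0,0,0,0,0,1],[0,0,0,0,0,0,1],[0,0,0,0,0,0,1],[0,0,0,0,0,0,1]]]' 50
cat > st.py <<'E'
from plan import *
p,q=load()
s=r.get_state();print(s["clock"],"dp",(s["tool_pos"]-p).round(2),"dr",(q.inv()*R.from_rotvec(s["eef_rot"])).as_rotvec().round(4),"F",s["contact_force"].round(1),"w",round(s["width"],1),"T",s["torque"].round(2), "j",s["joint_pos"].round(2))
E
python3 st.py
```

```text
clock: 6.67
tool_pos: [519.6, 8.7, 349.4]
eef_rot: [1.955, 2.459, 0.001]
contact_force: [1.8, 0.9, -0.7]
width: 15.4
6.6667 dp [0.26 0.04 0.07] dr [-0.0006  0.      0.    ] F [ 1.8  0.9 -0.7] w 15.4 T [-0.   -0.5   0.02] j [ 0.21  0.47 -0.47  2.1   0.35  0.65 -0.26]
```

```bash
cat > walk.py <<'E'
from plan import *
TIP=0.2
CORN={"L":np.array([-33,60,0.]),"R":np.array([-33,-60,0.])}
def pose(yaw,roll,tip,piv,P):
    C=Rz(yaw)*R.from_euler('x',roll)*R.from_euler('y',-tip)
    return C,np.asarray(P,float)-C.apply(CORN[piv])
def rows(seq,dy=0,dz=0,adj=None):
    # seq: list of (yaw,roll,tip,piv,P) -> rows relative to the commanded pose now
    out=[]
    for a in seq:
        C,o=pose(*a); p,q=tool_for(C,o,dy,dz); out.append(row(p,q))
    return out
E
python3 - <<'E'
from walk import *
from scipy.optimize import minimize
u=lambda a:np.array([-np.sin(a),np.cos(a)])
M=lambda c,a:np.array(c)-33*np.array([np.cos(a),np.sin(a)])
m0=M((519.3,8.7),.2275); m1=M((633.2,43.1),.15)
def end(t):
    th=[.2275,*t,.15]; m=m0.copy(); s=-1
    for i in range(4): m=m+s*60*(u(th[i+1])-u(th[i])); s=-s
    return m-m1
f=lambda t:np.sum(np.diff([.2275,*t,.15])**2)
s=minimize(f,[.6,-.03,.57],constraints=[{"type":"eq","fun":end},{"type":"ineq","fun":lambda t:t[0]-.6375}]);print(s.success,s.x)
L0=m0+60*u(.2275); t=s.x
R1=L0-120*u(t[0]); L2=R1+120*u(t[1]); R3=L2-120*u(t[2]); L4=R3+120*u(.15)
for x in (L0,m0-60*u(.2275),R1,L2,R3,L4): print(x.round(1))
P=[*L0,0]
show(rows([(.2275,0,x,"L",P) for x in (.03,.06,.1,.14,.17,.2,.2,.2)]),1)
E
```

```text
True [ 0.6375     -0.04334272  0.51684727]
[473.6  59.7]
[500.7 -57.2]
[545.  -36.7]
[550.2  83.2]
[609.5 -21.2]
[591.6  97.5]
[[[0.0001,-0.0701,-0.0056,-0.0048,-0,0,1],[0.0001,-0.1402,-0.009,-0.0095,-0,0,1],[0.0001,-0.2337,-0.0104,-0.0159,-0,0,1],[0.0001,-0.3272,-0.008,-0.0223,-0,0,1],[0.0001,-0.3973,-0.0037,-0.0271,-0,0,1],[0.0001,-0.4671,0.0027,-0.0318,-0,0,1],[0.0001,-0.4671,0.0027,-0.0318,-0,0,1],[0.0001,-0.4671,0.0027,-0.0318,-0,0,1]]]
```

```bash
python3 -m creep '[[[0,-0.07,-0.0056,-0.0048,0,0,1],[0,-0.14,-0.009,-0.0095,0,0,1],[0,-0.2337,-0.0104,-0.0159,0,0,1],[0,-0.3272,-0.008,-0.0223,0,0,1],[0,-0.3973,-0.0037,-0.0271,0,0,1],[0,-0.4671,0.0027,-0.0318,0,0,1],[0,-0.4671,0.0027,-0.0318,0,0,1],[0,-0.4671,0.0027,-0.0318,0,0,1],[0,-0.4671,0.0027,-0.0318,0,0,1]]]' 55
python3 - <<'E'
from plan import *
apply_row([0,-.4671,.0027,-.0318,0,0])
im=vision.camera("scene");cv2.imwrite("pics/f.png",cv2.resize(im[150:330,200:440],None,fx=3,fy=3,interpolation=cv2.INTER_CUBIC)[:,:,::-1])
E
python3 st.py
```

```text
clock: 7.42
tool_pos: [451.3, -7.1, 348.7]
eef_rot: [1.873, 2.356, 0.233]
contact_force: [-1.3, -0.5, -0.3]
width: 15.3
7.4667 dp [ 0.33 -0.   -0.18] dr [ 0.002  -0.0002  0.0002] F [-1.4 -1.3 -0.6] w 15.3 T [-0.3   0.89 -0.01] j [ 0.22  0.37 -0.42  2.31  0.43  0.33 -0.33]
```

View pics/f.png

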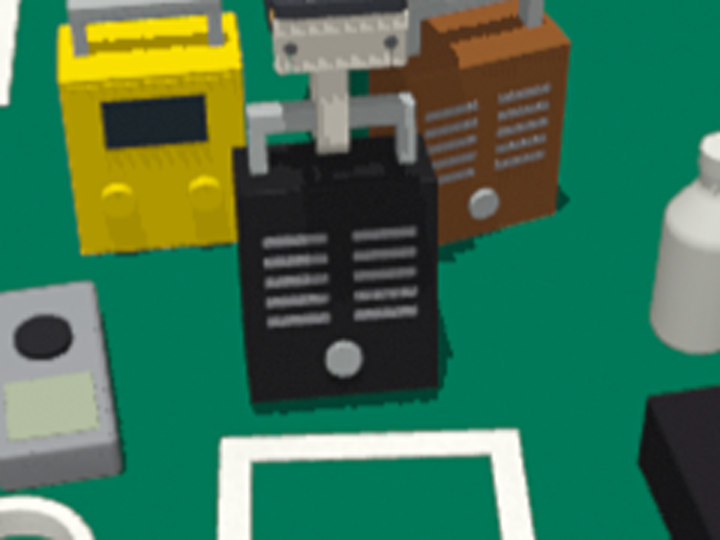

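```bash
cat > step.py <<'E'
# usage: step.py piv Px Py yaw0 yaw1 n  [bias] : shows roll-up+swing, and the end pose
from walk import *
piv=sys.argv[1]; Px,Py,y0,y1=map(float,sys.argv[2:6]); n=int(sys.argv[6]); b=float(sys.argv[7]) if len(sys.argv)>7 else -1.0
ROLL=0.045*(-1 if piv=="L" else 1)
P=[Px,Py,b]
k=lambda i:y0+(y1-y0)*(0.5-0.5*np.cos(np.pi*i/n))
seq=[(y0,ROLL*.5,TIP,piv,P),(y0,ROLL,TIP,piv,P)]+[(k(i),ROLL,TIP,piv,P) for i in range(1,n+1)]
rs=rows(seq); show(rs,1); print("len",len(rs))
E
python3 step.py L 473.6 59.7 .2275 .6375 10 -1
```

```text
[[[0.0525,0.0002,-0.0018,-0,-0.0035,-0.0007,1],[0.1051,0.0016,-0.0089,-0,-0.007,-0.0014,1],[0.1026,0.0045,-0.0083,-0.0001,-0.0067,-0.003,1],[0.0956,0.0131,-0.0065,-0.0002,-0.0058,-0.0075,1],[0.0853,0.0269,-0.0037,-0.0003,-0.0043,-0.0146,1],[0.0731,0.0449,-0.0001,-0.0005,-0.0025,-0.0235,1],[0.061,0.0655,0.0041,-0.0008,-0.0005,-0.0334,1],[0.0501,0.0869,0.0084,-0.001,0.0015,-0.0433,1],[0.0416,0.1068,0.0124,-0.0012,0.0033,-0.0522,1],[0.0356,0.1228,0.0157,-0.0014,0.0048,-0.0592,1],[0.0322,0.1333,0.0178,-0.0015,0.0057,-0.0638,1],[0.031,0.1369,0.0185,-0.0015,0.006,-0.0653,1]]]
len 12
```

```bash
python3 -m creep '[[[0.0525,0.0002,-0.0018,0,-0.0035,-0.0007,1],[0.1051,0.0016,-0.0089,0,-0.007,-0.0014,1],[0.1026,0.0045,-0.0083,-0.0001,-0.0067,-0.003,1],[0.0956,0.0131,-0.0065,-0.0002,-0.0058,-0.0075,1],[0.0853,0.0269,-0.0037,-0.0003,-0.0043,-0.0146,1],[0.0731,0.0449,0,-0.0005,-0.0025,-0.0235,1],[0.061,0.0655,0.0041,-0.0008,-0.0005,-0.0334,1],[0.0501,0.0869,0.0084,-0.001,0.0015,-0.0433,1],[0.0416,0.1068,0.0124,-0.0012,0.0033,-0.0522,1],[0.0356,0.1228,0.0157,-0.0014,0.0048,-0.0592,1],[0.0322,0.1333,0.0178,-0.0015,0.0057,-0.0638,1],[0.031,0.1369,0.0185,-0.0015,0.006,-0.0653,1]]]' 55
python3 - <<'E'
from plan import *
apply_row([0.031,0.1369,0.0185,-0.0015,0.006,-0.0653])
im=vision.camera("scene");cv2.imwrite("pics/g.png",cv2.resize(im[150:330,200:440],None,fx=3,fy=3,interpolation=cv2.INTER_CUBIC)[:,:,::-1])
E
python3 st.py
```

```text
clock: 8.47
tool_pos: [470.8, 1.3, 349.9]
eef_rot: [1.345, 2.686, 0.239]
contact_force: [-1.2, -1.7, -1.0]
width: 15.3
8.5167 dp [ 0.57 -0.66 -0.29] dr [0.0004 0.0012 0.0001] F [-0.3 -1.6 -0.3] w 15.2 T [-0.47  0.7  -0.03] j [ 0.34  0.41 -0.59  2.26  0.5   0.37  0.01]
```

View pics/g.png

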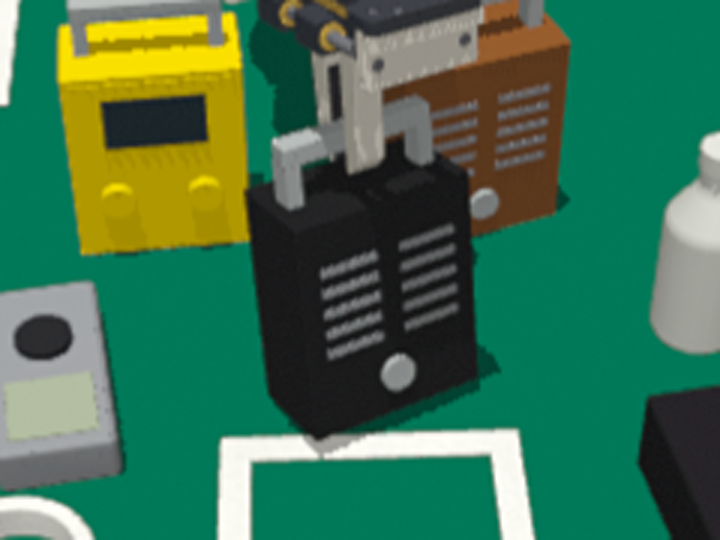

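```bash
cat > ov2.py <<'E'
from walk import *; import ov
def draw2(tag,n="scene"):
    p,q=load(); s=r.get_state(); p,q=s["tool_pos"],R.from_rotvec(s["eef_rot"])
    C=q*TOOL.inv(); o=p+q.apply([0,0,PZ])-C.apply(HC)
    im=vision.camera(n); c=proj(n,o+C.apply([0,0,90]))[0]; x0,y0=int(c[0]-100),int(c[1]-75); S=4
    x=cv2.resize(im[y0:y0+150,x0:x0+200],None,fx=S,fy=S,interpolation=cv2.INTER_CUBIC)
    for b,col in((ov.box(-33,33,-60,60,0,150),(255,0,0)),(ov.box(-8,8,-50,50,175,189),(0,255,255))):
        t=(proj(n,C.apply(b)+o)-[x0,y0]+.5)*S-.5
        for i,j in ov.E_: cv2.line(x,tuple(int(v) for v in t[i].round()),tuple(int(v) for v in t[j].round()),col,1)
    cv2.imwrite(f"pics/{tag}.png",x[:,:,::-1])
    for k in CORN: print(k,(o+C.apply(CORN[k])).round(1))
if __name__=="__main__": draw2(sys.argv[1])
E
python3 ov2.py h
```

```text
L [473.9  59.2  -1.3]
R [545.2 -37.1   4. ]
```

View pics/h.png

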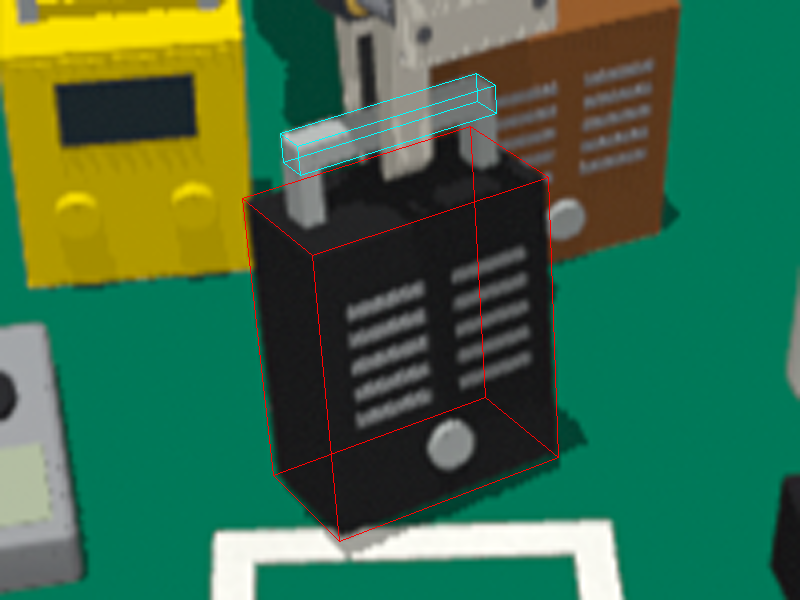

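The overlay from the measured tool pose fits the case to about 1 mm, so there is no slip. The right corner is about 4 mm up and the left corner has stayed put.

```bash
cat > trans.py <<'E'
# trans.py pivOld Pxo Pyo pivNew Pxn Pyn yaw0 yaw1 n m [b]: set free corner down, lift the other, first m of n swing rows
from walk import *
po=sys.argv[1]; A=[float(sys.argv[2]),float(sys.argv[3])]; pn=sys.argv[4]; B=[float(sys.argv[5]),float(sys.argv[6])]
y0,y1=float(sys.argv[7]),float(sys.argv[8]); n,m=int(sys.argv[9]),int(sys.argv[10]); b=float(sys.argv[11]) if len(sys.argv)>11 else -1.0
rn=.045*(-1 if pn=="L" else 1)
k=lambda i:y0+(y1-y0)*(0.5-0.5*np.cos(np.pi*i/n))
A+=[b];B+=[b]
seq=[(y0,-rn*.5,TIP,po,A),(y0,0,TIP,po,A),(y0,rn*.5,TIP,pn,B),(y0,rn,TIP,pn,B)]
mode=sys.argv[12] if len(sys.argv)>12 else "all"
sw=[(k(i),rn,TIP,pn,B) for i in range(1,n+1)]
seq = seq+sw[:m] if mode=="all" else sw[m:]
rs=rows(seq); show(rs,1); print("len",len(rs))
E
python3 trans.py L 473.6 59.7 R 545 -36.7 .6375 -.0433 18 8 -1
```

```text
[[[-0.0522,-0.0019,0.0094,-0,0.0035,0.0007,1],[-0.1042,-0.004,0.02,-0,0.0071,0.0014,1],[-0.1567,-0.0028,0.0141,-0,0.0106,0.0021,1],[-0.2096,-0.0018,0.0093,-0,0.0141,0.0028,1],[-0.2083,-0.0003,0.0096,-0,0.0139,0.0036,1],[-0.2046,0.0042,0.0103,-0,0.0134,0.006,1],[-0.1986,0.0117,0.0116,-0,0.0126,0.0099,1],[-0.1909,0.0221,0.0133,-0,0.0115,0.0152,1],[-0.1818,0.0353,0.0156,-0,0.0102,0.0218,1],[-0.172,0.051,0.0183,-0,0.0087,0.0294,1],[-0.1621,0.0689,0.0215,0,0.0069,0.0377,1],[-0.1526,0.0885,0.025,0,0.0051,0.0467,1]]]
len 12
```

```bash
python3 -m creep '[[[-0.0522,-0.0019,0.0094,0,0.0035,0.0007,1],[-0.1042,-0.004,0.02,0,0.0071,0.0014,1],[-0.1567,-0.0028,0.0141,0,0.0106,0.0021,1],[-0.2096,-0.0018,0.0093,0,0.0141,0.0028,1],[-0.2083,-0.0003,0.0096,0,0.0139,0.0036,1],[-0.2046,0.0042,0.0103,0,0.0134,0.006,1],[-0.1986,0.0117,0.0116,0,0.0126,0.0099,1],[-0.1909,0.0221,0.0133,0,0.0115,0.0152,1],[-0.1818,0.0353,0.0156,0,0.0102,0.0218,1],[-0.172,0.051,0.0183,0,0.0087,0.0294,1],[-0.1621,0.0689,0.0215,0,0.0069,0.0377,1],[-0.1526,0.0885,0.025,0,0.0051,0.0467,1]]]' 55
python3 -c "
from plan import *
apply_row([-0.1526,0.0885,0.025,0,0.0051,0.0467])"
python3 st.py; python3 ov2.py i
python3 trans.py L 473.6 59.7 R 545 -36.7 .6375 -.0433 18 8 -1 rest
```

```text
clock: 9.57
tool_pos: [494.8, -7.6, 350.3]
eef_rot: [1.751, 2.498, 0.291]
contact_force: [-1.2, 1.2, -1.4]
width: 15.6
9.5667 dp [-0.07  0.52  0.05] dr [-0.0002 -0.0004  0.0031] F [-1.2  1.2 -1.4] w 15.6 T [-0.15  0.69  0.  ] j [ 0.35  0.43 -0.56  2.2   0.37  0.4  -0.13]
L [503.4  76.3   4.5]
R [544.8 -36.2  -1. ]
[[[0.014,0.0174,0.0042,-0.0004,-0.0019,0.0092,1],[0.027,0.0355,0.0085,-0.0008,-0.0038,0.0184,1],[0.0385,0.0538,0.0127,-0.0013,-0.0056,0.0273,1],[0.0483,0.0716,0.0167,-0.0016,-0.0073,0.0357,1],[0.0564,0.0881,0.0205,-0.002,-0.0088,0.0433,1],[0.0626,0.1026,0.0237,-0.0023,-0.0101,0.0498,1],[0.0672,0.1146,0.0263,-0.0025,-0.0112,0.0551,1],[0.0704,0.1235,0.0283,-0.0027,-0.012,0.059,1],[0.0722,0.129,0.0295,-0.0028,-0.0125,0.0614,1],[0.0728,0.1308,0.0299,-0.0029,-0.0126,0.0622,1]]]
len 10
```

View pics/i.png

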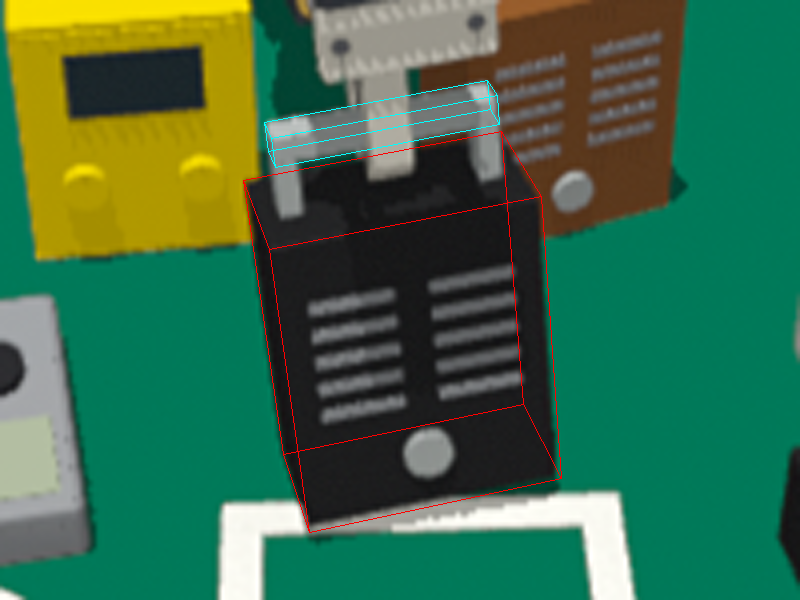

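```bash
python3 -m creep '[[[0.014,0.0174,0.0042,-0.0004,-0.0019,0.0092,1],[0.027,0.0355,0.0085,-0.0008,-0.0038,0.0184,1],[0.0385,0.0538,0.0127,-0.0013,-0.0056,0.0273,1],[0.0483,0.0716,0.0167,-0.0016,-0.0073,0.0357,1],[0.0564,0.0881,0.0205,-0.002,-0.0088,0.0433,1],[0.0626,0.1026,0.0237,-0.0023,-0.0101,0.0498,1],[0.0672,0.1146,0.0263,-0.0025,-0.0112,0.0551,1],[0.0704,0.1235,0.0283,-0.0027,-0.012,0.059,1],[0.0722,0.129,0.0295,-0.0028,-0.0125,0.0614,1],[0.0728,0.1308,0.0299,-0.0029,-0.0126,0.0622,1],[0.0728,0.1308,0.0299,-0.0029,-0.0126,0.0622,1]]]' 55
python3 -c "
from plan import *
apply_row([0.0728,0.1308,0.0299,-0.0029,-0.0126,0.0622])"
python3 st.py; python3 ov2.py j
python3 trans.py R 545 -36.7 L 550.2 83.2 -.0433 .5168 16 8 -1
```

```text
clock: 10.53
tool_pos: [509.9, 9.3, 350.1]
eef_rot: [2.183, 2.083, 0.259]
contact_force: [-0.4, 0.8, -2.9]
width: 15.4
10.5333 dp [-0.01  0.17 -0.09] dr [ 0.0002  0.0001 -0.0008] F [-0.4  0.8 -2.9] w 15.4 T [-0.06  0.6   0.  ] j [ 0.11  0.41 -0.31  2.19  0.35  0.37 -0.53]
L [550.1  83.3   4.3]
R [545.  -36.4  -1.1]
[[[0.0522,-0.0018,0.0094,0,-0.0036,-0.0007,1],[0.1042,-0.004,0.02,0,-0.0071,-0.0014,1],[0.157,-0.0027,0.0141,0,-0.0106,-0.0021,1],[0.2099,-0.0018,0.0093,0,-0.0141,-0.0028,1],[0.2086,-0.0002,0.0096,0,-0.0139,-0.0037,1],[0.2047,0.0045,0.0103,0,-0.0134,-0.0061,1],[0.1986,0.0122,0.0116,0,-0.0126,-0.0102,1],[0.1907,0.0229,0.0134,0,-0.0115,-0.0156,1],[0.1815,0.0362,0.0157,0,-0.0101,-0.0222,1],[0.1718,0.0519,0.0184,0,-0.0086,-0.0298,1],[0.1622,0.0694,0.0215,0,-0.0069,-0.038,1],[0.1532,0.0881,0.0249,0,-0.0051,-0.0465,1]]]
len 12
```

View pics/j.png

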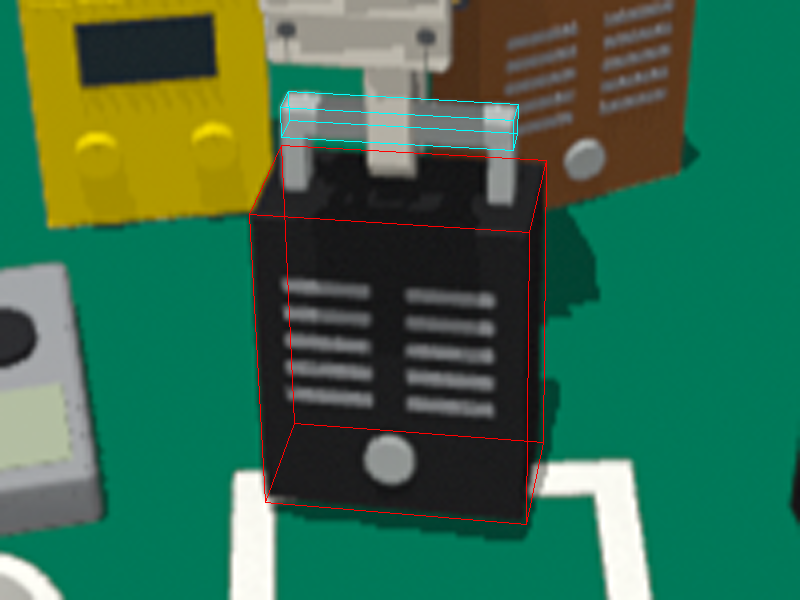

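The overlay fits again: the case stands on its right corner, with the left corner swung forward to (550,83). I'll press slightly more in the next step.

```bash
python3 trans.py R 545 -36.7 L 550.2 83.2 -.0433 .5168 16 8 -1.8
```

```text
[[[0.052,-0.0029,0.0146,0,-0.0036,-0.0007,1],[0.1039,-0.005,0.0252,0,-0.0071,-0.0014,1],[0.1568,-0.0038,0.0193,0,-0.0106,-0.0021,1],[0.2097,-0.0028,0.0145,0,-0.0141,-0.0028,1],[0.2083,-0.0012,0.0148,0,-0.0139,-0.0037,1],[0.2045,0.0034,0.0156,0,-0.0134,-0.0061,1],[0.1984,0.0112,0.0169,0,-0.0126,-0.0102,1],[0.1904,0.0218,0.0186,0,-0.0115,-0.0156,1],[0.1813,0.0352,0.0209,0,-0.0101,-0.0222,1],[0.1716,0.0508,0.0237,0,-0.0086,-0.0298,1],[0.162,0.0683,0.0268,0,-0.0069,-0.038,1],[0.1529,0.087,0.0301,0,-0.0051,-0.0465,1]]]
len 12
```

```bash
python3 -m creep '[[[0.052,-0.0029,0.0146,0,-0.0036,-0.0007,1],[0.1039,-0.005,0.0252,0,-0.0071,-0.0014,1],[0.1568,-0.0038,0.0193,0,-0.0106,-0.0021,1],[0.2097,-0.0028,0.0145,0,-0.0141,-0.0028,1],[0.2083,-0.0012,0.0148,0,-0.0139,-0.0037,1],[0.2045,0.0034,0.0156,0,-0.0134,-0.0061,1],[0.1984,0.0112,0.0169,0,-0.0126,-0.0102,1],[0.1904,0.0218,0.0186,0,-0.0115,-0.0156,1],[0.1813,0.0352,0.0209,0,-0.0101,-0.0222,1],[0.1716,0.0508,0.0237,0,-0.0086,-0.0298,1],[0.162,0.0683,0.0268,0,-0.0069,-0.038,1],[0.1529,0.087,0.0301,0,-0.0051,-0.0465,1]]]' 55
python3 -c "
from plan import *
apply_row([0.1529,0.087,0.0301,0,-0.0051,-0.0465])"
python3 st.py; python3 ov2.py k
python3 trans.py R 545 -36.7 L 550.2 83.2 -.0433 .5168 16 8 -1.8 rest
```

```text
clock: 11.58
tool_pos: [525.0, 30.7, 349.9]
eef_rot: [1.833, 2.344, 0.194]
contact_force: [-0.2, -1.5, 1.4]
width: 15.3
11.5833 dp [ 0.4  -0.79  0.49] dr [-0.0011 -0.0004 -0.0022] F [-0.2 -1.5  1.4] w 15.3 T [-0.36  0.52 -0.04] j [ 0.07  0.43 -0.33  2.16  0.46  0.41 -0.39]
L [551.   82.3  -1.3]
R [579.3 -34.1   4.2]
[[[-0.013,0.016,0.0039,-0.0004,0.0017,-0.0085,1],[-0.0247,0.0321,0.0077,-0.0007,0.0034,-0.0167,1],[-0.0347,0.0474,0.0112,-0.0011,0.0049,-0.0242,1],[-0.0428,0.0612,0.0144,-0.0014,0.0062,-0.0309,1],[-0.049,0.0728,0.0171,-0.0016,0.0073,-0.0363,1],[-0.0533,0.0816,0.019,-0.0018,0.0082,-0.0403,1],[-0.0559,0.087,0.0202,-0.0019,0.0087,-0.0428,1],[-0.0567,0.0888,0.0207,-0.002,0.0088,-0.0436,1]]]
len 8
```

View pics/k.png

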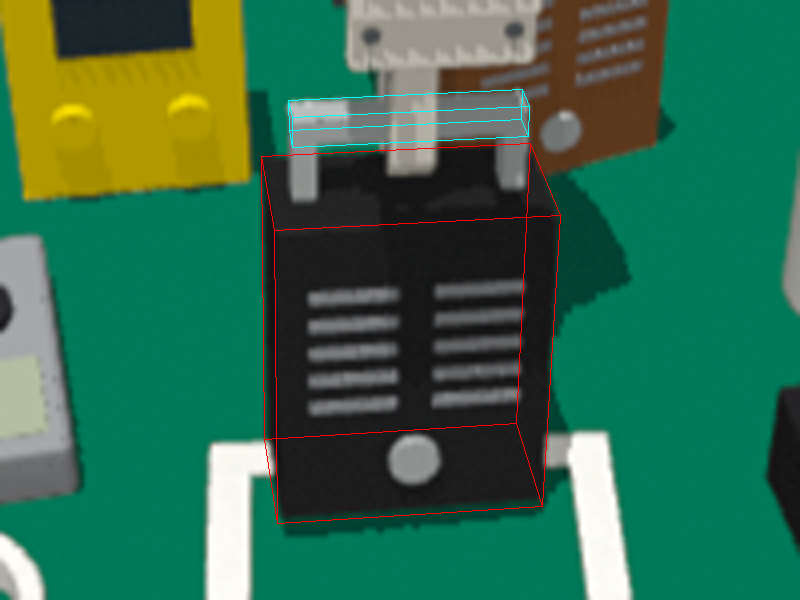

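```bash
python3 -m creep '[[[-0.013,0.016,0.0039,-0.0004,0.0017,-0.0085,1],[-0.0247,0.0321,0.0077,-0.0007,0.0034,-0.0167,1],[-0.0347,0.0474,0.0112,-0.0011,0.0049,-0.0242,1],[-0.0428,0.0612,0.0144,-0.0014,0.0062,-0.0309,1],[-0.049,0.0728,0.0171,-0.0016,0.0073,-0.0363,1],[-0.0533,0.0816,0.019,-0.0018,0.0082,-0.0403,1],[-0.0559,0.087,0.0202,-0.0019,0.0087,-0.0428,1],[-0.0567,0.0888,0.0207,-0.002,0.0088,-0.0436,1],[-0.0567,0.0888,0.0207,-0.002,0.0088,-0.0436,1],[-0.0567,0.0888,0.0207,-0.002,0.0088,-0.0436,1]]]' 55
python3 -c "
from plan import *
apply_row([-0.0567,0.0888,0.0207,-0.002,0.0088,-0.0436])"
python3 st.py; python3 ov2.py l
python3 trans.py L 550.2 83.2 R 609.5 -21.2 .5168 .15 12 8 -1.8
```

```text
clock: 12.47
tool_pos: [540.0, 26.3, 349.7]
eef_rot: [1.501, 2.589, 0.226]
contact_force: [0.1, -2.5, 4.5]
width: 15.4
12.4667 dp [ 0.16 -0.15  0.24] dr [-0.0004 -0.0007  0.0011] F [ 0.1 -2.5  4.5] w 15.4 T [-0.52  0.43 -0.08] j [ 0.21  0.47 -0.49  2.12  0.47  0.44 -0.11]
L [550.7  83.   -1.6]
R [609.8 -21.3   3.9]
[[[-0.0522,-0.0019,0.0094,0,0.0035,0.0007,1],[-0.1042,-0.004,0.0199,0,0.0071,0.0014,1],[-0.1574,-0.003,0.014,0,0.0106,0.0021,1],[-0.2103,-0.002,0.0092,0,0.0141,0.0028,1],[-0.2088,-0.0002,0.0095,0,0.0139,0.0038,1],[-0.2043,0.0052,0.0104,0,0.0133,0.0066,1],[-0.1975,0.014,0.0119,0,0.0124,0.0112,1],[-0.189,0.0257,0.0139,0,0.0112,0.0171,1],[-0.1796,0.0397,0.0163,0,0.0097,0.024,1],[-0.1702,0.0551,0.019,0,0.0082,0.0314,1],[-0.1617,0.071,0.0218,0,0.0067,0.0388,1],[-0.1543,0.0861,0.0245,0,0.0053,0.0457,1]]]
len 12
```

View pics/l.png

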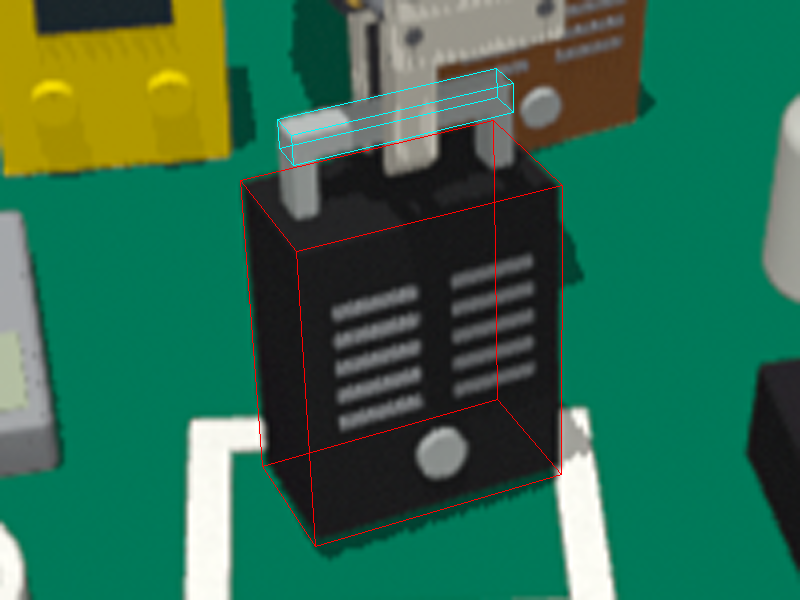

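The right corner stands at its place (609.8,−21.3) and the overlay fits. Next is the last full step, swinging the left corner.

```bash
python3 trans.py L 550.2 83.2 R 609.5 -21.2 .5168 .135 14 8 -1.6
```

```text
[[[-0.0523,-0.0016,0.0081,0,0.0035,0.0007,1],[-0.1043,-0.0037,0.0186,0,0.0071,0.0014,1],[-0.1575,-0.0027,0.0127,0,0.0106,0.0021,1],[-0.2104,-0.0017,0.0079,0,0.0141,0.0028,1],[-0.2092,-0.0003,0.0082,0,0.0139,0.0036,1],[-0.2058,0.0038,0.0089,0,0.0135,0.0058,1],[-0.2004,0.0106,0.01,0,0.0128,0.0093,1],[-0.1934,0.0198,0.0115,0,0.0118,0.014,1],[-0.1855,0.0311,0.0135,0,0.0106,0.0197,1],[-0.1771,0.044,0.0157,0,0.0093,0.026,1],[-0.1689,0.0579,0.0181,0,0.008,0.0326,1],[-0.1613,0.0721,0.0207,0,0.0066,0.0392,1]]]
len 12
```

```bash
python3 -m creep '[[[-0.0523,-0.0016,0.0081,0,0.0035,0.0007,1],[-0.1043,-0.0037,0.0186,0,0.0071,0.0014,1],[-0.1575,-0.0027,0.0127,0,0.0106,0.0021,1],[-0.2104,-0.0017,0.0079,0,0.0141,0.0028,1],[-0.2092,-0.0003,0.0082,0,0.0139,0.0036,1],[-0.2058,0.0038,0.0089,0,0.0135,0.0058,1],[-0.2004,0.0106,0.01,0,0.0128,0.0093,1],[-0.1934,0.0198,0.0115,0,0.0118,0.014,1],[-0.1855,0.0311,0.0135,0,0.0106,0.0197,1],[-0.1771,0.044,0.0157,0,0.0093,0.026,1],[-0.1689,0.0579,0.0181,0,0.008,0.0326,1],[-0.1613,0.0721,0.0207,0,0.0066,0.0392,1]]]' 55
python3 -c "
from plan import *
apply_row([-0.1613,0.0721,0.0207,0,0.0066,0.0392])"
python3 st.py; python3 ov2.py m
python3 trans.py L 550.2 83.2 R 609.5 -21.2 .5168 .135 14 8 -1.6 rest
```

```text
clock: 13.52
tool_pos: [561.2, 12.3, 349.9]
eef_rot: [1.834, 2.43, 0.287]
contact_force: [-3.1, 2.0, 5.5]
width: 15.3
13.5167 dp [-0.32  1.34  0.28] dr [-0.0002  0.0007  0.0012] F [-3.1  2.   5.5] w 15.3 T [0.1  0.85 0.03] j [ 0.24  0.49 -0.48  2.07  0.35  0.46 -0.19]
L [575.8  95.5   4.1]
R [609.2 -19.6  -1.3]
[[[0.0097,0.0118,0.0028,-0.0003,-0.0013,0.0063,1],[0.018,0.0227,0.0054,-0.0005,-0.0024,0.0119,1],[0.0246,0.032,0.0076,-0.0007,-0.0034,0.0167,1],[0.0294,0.0391,0.0092,-0.0009,-0.0041,0.0202,1],[0.0323,0.0436,0.0103,-0.001,-0.0045,0.0224,1],[0.0333,0.0451,0.0106,-0.001,-0.0047,0.0231,1]]]
len 6
```

View pics/m.png

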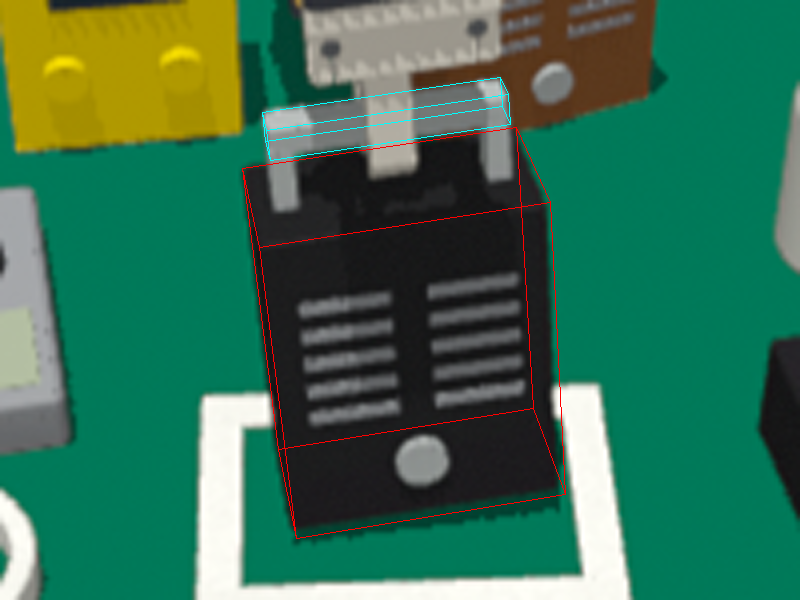

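```bash
python3 -m creep '[[[0.0097,0.0118,0.0028,-0.0003,-0.0013,0.0063,1],[0.018,0.0227,0.0054,-0.0005,-0.0024,0.0119,1],[0.0246,0.032,0.0076,-0.0007,-0.0034,0.0167,1],[0.0294,0.0391,0.0092,-0.0009,-0.0041,0.0202,1],[0.0323,0.0436,0.0103,-0.001,-0.0045,0.0224,1],[0.0333,0.0451,0.0106,-0.001,-0.0047,0.0231,1],[0.0333,0.0451,0.0106,-0.001,-0.0047,0.0231,1],[0.0333,0.0451,0.0106,-0.001,-0.0047,0.0231,1]]]' 55
python3 -c "
from plan import *
apply_row([0.0333,0.0451,0.0106,-0.001,-0.0047,0.0231])"
python3 st.py; python3 ov2.py n
python3 - <<'E'
from walk import *
P=[609.5,-21.2,-1.6]; y=.135
show(rows([(y,x,.2,"R",P) for x in (.03,.015,0,0)]+[(y,0,x,"R",P) for x in(.17,.14,.1,.06,.03,.01,0,0)]),1)
E
```

```text
clock: 14.23
tool_pos: [566.9, 18.1, 349.9]
eef_rot: [1.998, 2.28, 0.275]
contact_force: [-1.4, 2.6, 5.7]
width: 15.2
14.2333 dp [0.09 0.44 0.21] dr [-0.0005  0.0005 -0.0009] F [-1.4  2.6  5.7] w 15.2 T [0.34 0.71 0.13] j [ 0.17  0.48 -0.4   2.07  0.34  0.44 -0.33]
L [593.5  98.1   4. ]
R [609.8 -20.6  -1.4]
[[[0.0348,-0.0012,0.0062,-0,-0.0023,-0.0004,1],[0.0696,-0.0025,0.0128,-0,-0.0047,-0.0009,1],[0.1042,-0.004,0.02,-0,-0.007,-0.0014,1],[0.1042,-0.004,0.02,-0,-0.007,-0.0014,1],[0.1045,0.0658,0.0276,0.0048,-0.007,-0.0013,1],[0.1046,0.1353,0.0373,0.0095,-0.007,-0.0012,1],[0.1047,0.2274,0.0536,0.0159,-0.0071,-0.001,1],[0.1047,0.3188,0.0734,0.0223,-0.0071,-0.0009,1],[0.1045,0.3868,0.0907,0.027,-0.0071,-0.0008,1],[0.1043,0.4319,0.1034,0.0302,-0.0071,-0.0007,1],[0.1042,0.4543,0.11,0.0318,-0.0071,-0.0007,1],[0.1042,0.4543,0.11,0.0318,-0.0071,-0.0007,1]]]
```

View pics/n.png

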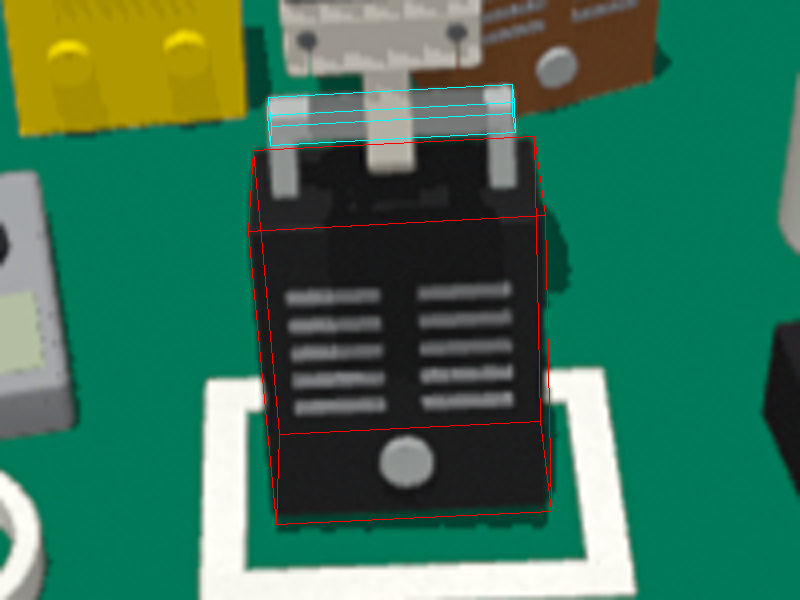

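```bash
python3 -m creep '[[[0.0348,-0.0012,0.0062,0,-0.0023,-0.0004,1],[0.0696,-0.0025,0.0128,0,-0.0047,-0.0009,1],[0.1042,-0.004,0.02,0,-0.007,-0.0014,1],[0.1042,-0.004,0.02,0,-0.007,-0.0014,1],[0.1045,0.0658,0.0276,0.0048,-0.007,-0.0013,1],[0.1046,0.1353,0.0373,0.0095,-0.007,-0.0012,1],[0.1047,0.2274,0.0536,0.0159,-0.0071,-0.001,1],[0.1047,0.3188,0.0734,0.0223,-0.0071,-0.0009,1],[0.1045,0.3868,0.0907,0.027,-0.0071,-0.0008,1],[0.1043,0.4319,0.1034,0.0302,-0.0071,-0.0007,1],[0.1042,0.4543,0.11,0.0318,-0.0071,-0.0007,1],[0.1042,0.4543,0.11,0.0318,-0.0071,-0.0007,1]]]' 55
python3 -c "
from plan import *
apply_row([0.1042,0.4543,0.11,0.0318,-0.0071,-0.0007])"
python3 st.py; python3 ov2.py o
```

```text
clock: 15.28
tool_pos: [635.2, 42.3, 349.7]
eef_rot: [2.066, 2.365, 0.0]
contact_force: [-6.8, -2.6, 23.1]
width: 15.5
15.2833 dp [ 1.06 -0.37  1.95] dr [-0.001  -0.0009  0.0003] F [-6.8 -2.6 23.1] w 15.5 T [-0.46  1.77  0.06] j [ 0.1   0.58 -0.39  1.84  0.3   0.77 -0.31]
L [5.948e+02 9.710e+01 3.000e-01]
R [ 6.11e+02 -2.18e+01  4.00e-01]
```

View pics/o.png

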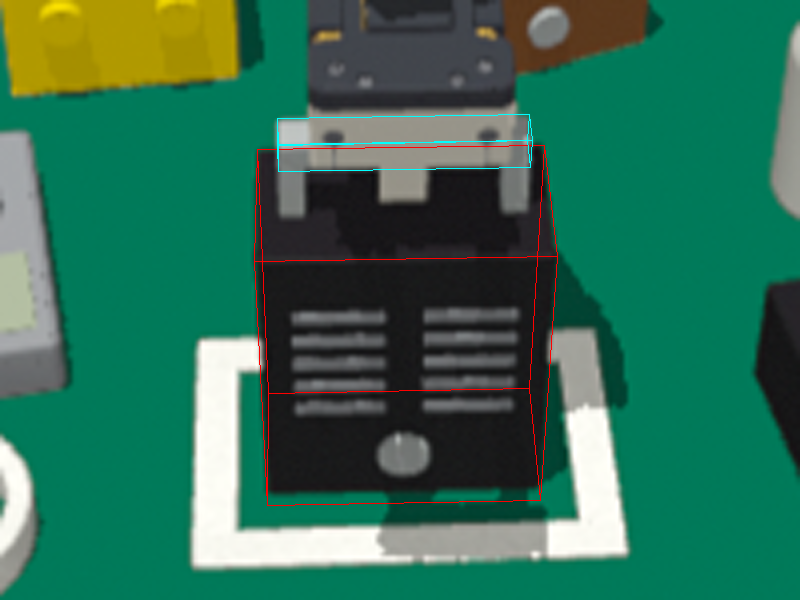

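```bash
python3 -m creep '[[[0,0,-0.005,0,0,0,1],[0,0,-0.01,0,0,0,1],[0,0,-0.01,0,0,0,1],[0,0,-0.01,0,0,0,1]]]' 55
python3 -c "
from plan import *
apply_row([0,0,-0.01,0,0,0])"
python3 st.py; python3 ov2.py p
```

```text
clock: 15.67
tool_pos: [634.1, 42.1, 349.5]
eef_rot: [2.066, 2.366, -0.001]
contact_force: [-3.2, -1.4, 9.3]
width: 15.2
15.6667 dp [-0.01 -0.61  0.3 ] dr [ 0.0002 -0.0007  0.0001] F [-3.2 -1.4  9.3] w 15.2 T [-0.35  0.75  0.07] j [ 0.1   0.58 -0.39  1.85  0.3   0.77 -0.31]
L [5.933e+02 9.690e+01 2.000e-01]
R [ 6.095e+02 -2.210e+01  3.000e-01]
```

View pics/p.png

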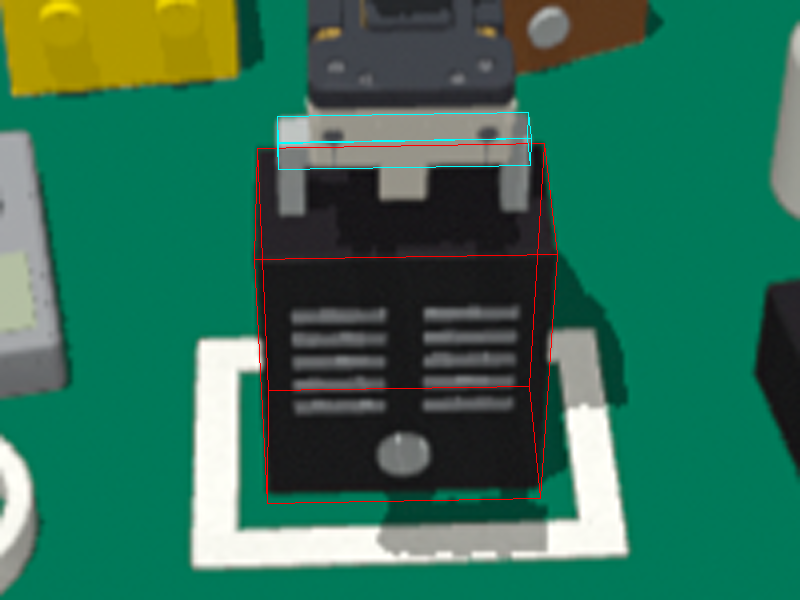

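The case is down inside the tape, with about 2 px between the model and the actual rear edge, which is close to the offset at the start. I'll ease off another 1 mm and let go.

```bash
python3 -m creep '[[[0,0,-0.007,0,0,0,1],[0,0,-0.007,0,0,0,1],[0,0,-0.007,0,0,0,1],[0,0,-0.007,0,0,0,0.7],[0,0,-0.007,0,0,0,0.5],[0,0,-0.007,0,0,0,0.5],[0,0,-0.007,0,0,0,0.4],[0,0,-0.007,0,0,0,0.4],[0,0,-0.007,0,0,0,0.4],[0,0,-0.007,0,0,0,0.4],[0,0,-0.007,0,0,0,0.4]]]' 30
python3 -c "
from plan import *
apply_row([0,0,-0.007,0,0,0])"
python3 st.py
```

```text
clock: 16.63
tool_pos: [634.2, 42.7, 350.3]
eef_rot: [2.066, 2.366, 0.0]
contact_force: [0.0, -0.2, 0.4]
width: 55.5
16.6333 dp [0.1  0.   0.06] dr [-0.0002 -0.      0.    ] F [ 0.  -0.2  0.4] w 55.5 T [-0.05 -0.09 -0.01] j [ 0.1   0.58 -0.39  1.85  0.3   0.77 -0.31]
```

Now I'll raise the gripper straight up, then move it aside so the top camera can see.

```bash
python3 -m creep '[[[0,0,-0.1,0,0,0,0.4],[0,0,-0.3,0,0,0,0.4],[0,0,-0.5,0,0,0,0.4],[0,0,-0.7,0,0,0,0.4],[0,0,-0.8,0,0,0,0.4],[0,-0.3,-0.8,0,0,0,0.4],[0,-0.6,-0.8,0,0,0,0.4],[-0.2,-0.9,-0.8,0,0,0,0.4],[-0.5,-0.9,-0.8,0,0,0,0.4],[-0.8,-0.9,-0.8,0,0,0,0.4],[-1,-0.9,-0.8,0,0,0,0.4],[-1,-0.9,-0.8,0,0,0,0.4]]]'
python3 -m creep '[[[-0.3,0,0,0,0,0,0.4],[-0.6,0,0,0,0,0,0.4],[-0.9,0,0,0,0,0,0.4],[-1,0,0,0,0,0,0.4],[-1,0,0,0,0,0,0.4]]]'
python3 ov.py q 634 42.3 .135
python3 -c "
from h import *
im=vision.camera('top');cv2.imwrite('pics/r_top.png',im[:,:,::-1])
im=vision.camera('scene');cv2.imwrite('pics/r_scene.png',im[:,:,::-1])"
```

```text
clock: 17.63
tool_pos: [520.2, -131.4, 470.3]
eef_rot: [2.075, 2.356, -0.004]
contact_force: [0.2, -0.0, 0.1]
width: 55.6
clock: 18.05
tool_pos: [540.4, -279.1, 469.5]
eef_rot: [2.075, 2.358, -0.003]
contact_force: [-0.2, -0.6, -0.2]
width: 56.0
```

View pics/q_scene.png

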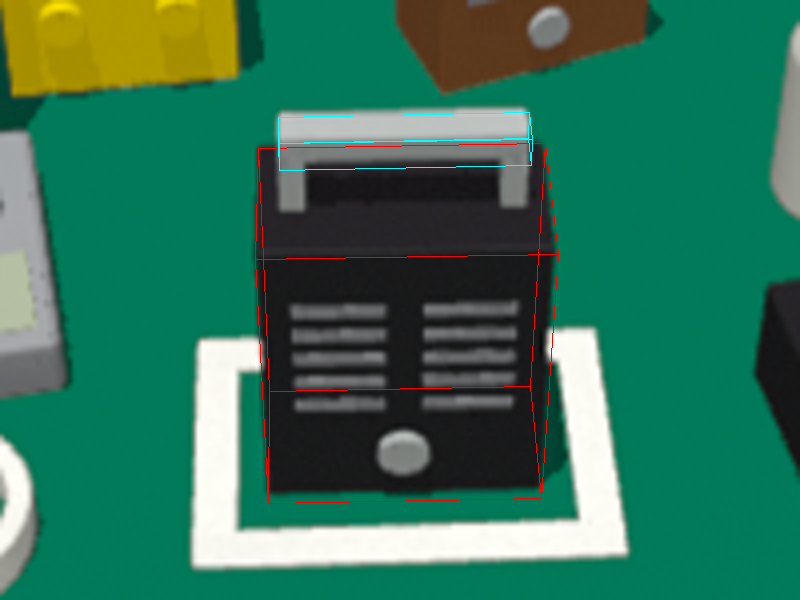

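View pics/q_top.png

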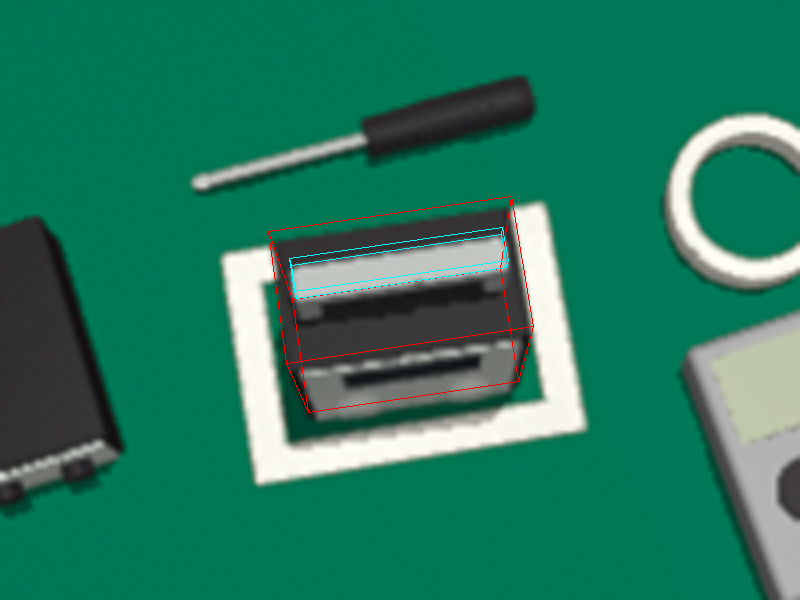

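View pics/r_top.png

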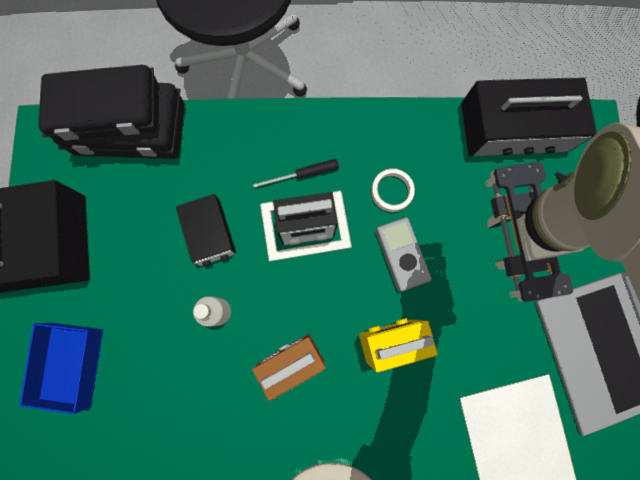

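View pics/r_scene.png

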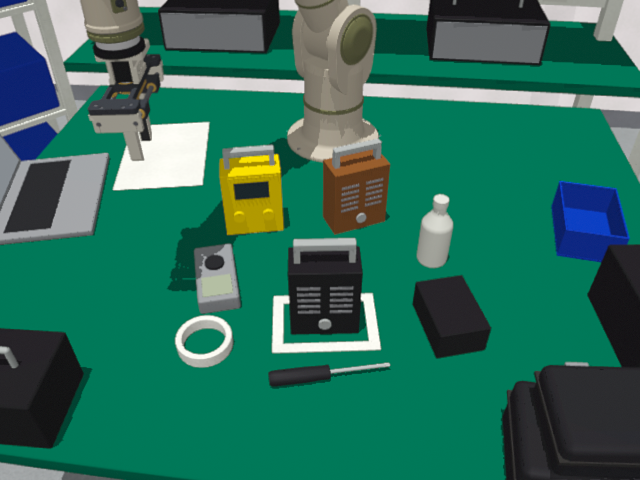

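The case stands in the rectangle and nothing else has moved. The model sits 3 mm or so too far forward, so I'll refine the fit for a clearance check.

```bash
python3 ov.py s 630.8 41.8 .135; python3 - <<'E'
from h import *
c=np.array([630.8,41.8,0]);pl=np.array([633.2,43.1,0])
for k in((-33,60),(-33,-60),(33,60),(33,-60)): print(k,Rz(-.150).apply(Rz(.135).apply([*k,0])+c-pl).round(1))
print(r.get_state()["clock"])
E
```

```text
(-33, 60) [-34.7  59.6   0. ]
(-33, -60) [-36.5 -60.4   0. ]
(33, 60) [31.3 58.6  0. ]
(33, -60) [ 29.5 -61.4   0. ]
18.35
```

View pics/s_scene.png

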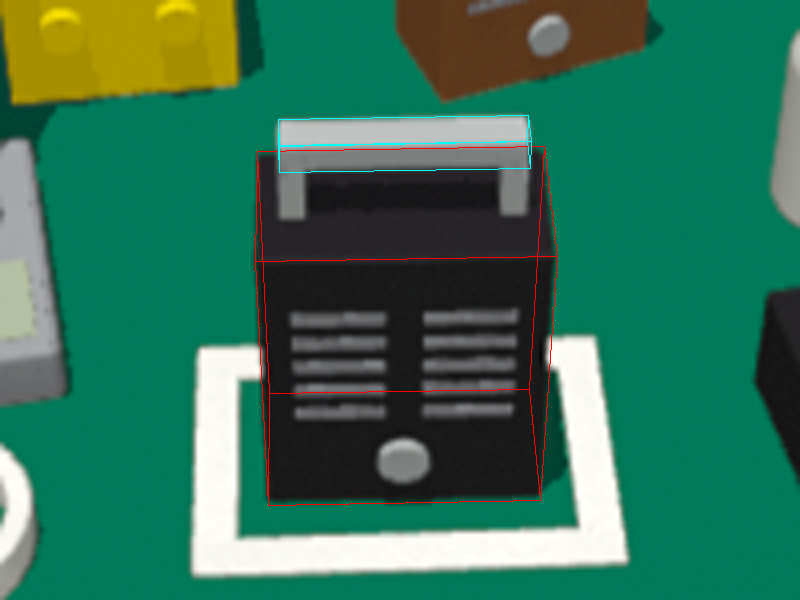

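View pics/s_top.png

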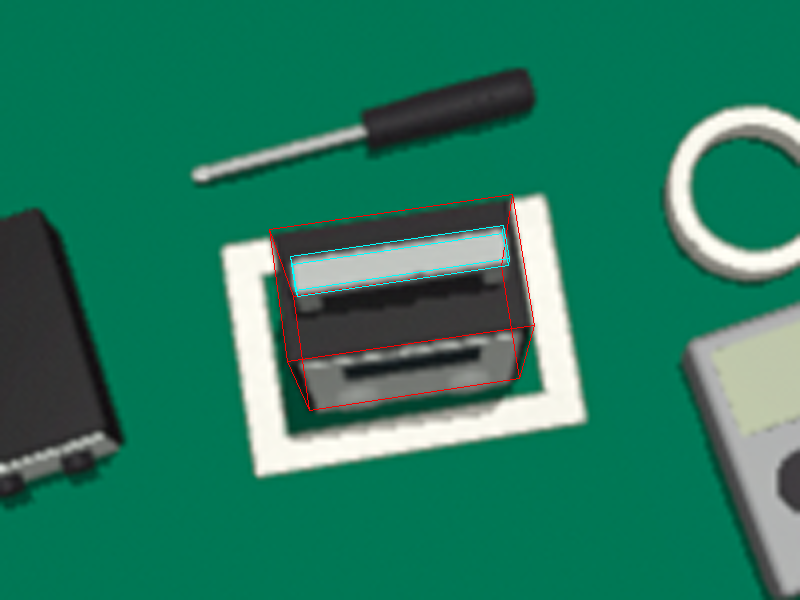

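The refined fit matches both views. The corners lie within ±36.5 × ±61.4 mm of the place centre, and the limit is ±48 × ±75. I'm handing in.

```bash
python3 -c "
from station import order
print(order.sign_off())"
```

```text
the job is handed in; nothing more can be done
None
```

I walked the case into the tape rectangle in four steps and handed the job in at about 18.4 s. It stands flat and released inside the tape, with the front panel towards the robot.

I gripped the handle and tipped the case 0.2 rad onto its front edge. Each swing was about the opposite front corner:

| Step | Free corner | Swing |
|---|---|---|
| 1 | right | about 49 mm |
| 2 | left | about 80 mm |
| 3 | right | about 67 mm |
| 4 (last) | left | about 45 mm, about the right corner already in its place |

The pivot corners stayed put to within about 1–2 mm by the measured tool pose, with the case pressed lightly on the mat.

**Last checks, from both cameras after letting go:**
- **Position:** the case centre is about 3 mm from the rectangle's centre and about 0.015 rad off its axes.
- **Clearance:** the case is at least 11 mm clear of the tape on every side.
- **Surroundings:** the other items and the look-alikes look unmoved, and the robot is clear of everything.

**Disagreements:**
- **Position estimate:** the tool pose at set-down put the case about 3 mm further forward than the pictures did. I took the pictures.
- **Set-down force:** setting the case down pressed it through the grip with about 23 N for a moment. I eased that off before opening.
- **Networks:** `search_frame` mixed the black case up with its look-alikes, so I took its pose from fits to the case outline instead.

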